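# Sort guide rollers by bearing drag

## Task

Three identical-looking guide rollers stand in the nests of the sloping blue rack: turn the wheel of each by hand where it stands, at least an eighth of a turn one way, leave it turned, and feel how much its bearing drags. Then set the stiffest one down upright inside the red tray, near its middle, and the one that turns most freely in the same way in the green tray, without dropping them, and leave the remaining one in its nest and the other things on the bench as they are.

Things in the scene. Friction and masses are not known exactly. Their poses are not given: they have to be found in the camera images.
- nest_0 (a point): Floor centre of the rack's nest at y = +115 mm, axes as the rack's. In it stands one of three look-alike guide rollers, loose, 0.3-0.5 kg, axle along the face normal: steel housing 52 x 52 x 22 mm, boss, aluminium wheel 44 mm across from 30 to 60 mm above the floor, turning endlessly. Drag: dry friction, freest 0.015, middle 0.14, stiffest 0.36 N m; it lingers after a slow turn stops.
- nest_1 (a point): Floor centre of the rack's nest at y = 0 mm, axes as the rack's. In it stands one of three look-alike guide rollers, loose, 0.3-0.5 kg, axle along the face normal: steel housing 52 x 52 x 22 mm, boss, aluminium wheel 44 mm across from 30 to 60 mm above the floor, turning endlessly. Drag: dry friction, freest 0.015, middle 0.14, stiffest 0.36 N m; it lingers after a slow turn stops.
- nest_2 (a point): Floor centre of the rack's nest at y = -115 mm, axes as the rack's. In it stands one of three look-alike guide rollers, loose, 0.3-0.5 kg, axle along the face normal: steel housing 52 x 52 x 22 mm, boss, aluminium wheel 44 mm across from 30 to 60 mm above the floor, turning endlessly. Drag: dry friction, freest 0.015, middle 0.14, stiffest 0.36 N m; it lingers after a slow turn stops.
- rack: Fixed blue rack, 346 mm wide along its y; its face slopes 35 degrees and faces the robot (normal leans from vertical towards the rack's -x). Three nests 55 x 55 mm at y = +115, 0, -115 mm, floor centres 58 mm above the bench at x = 0, with 12 mm high rims that keep the housings from turning. Origin: on the bench under the middle nest.
- red_tray: Red plastic tray, fixed to the bench, 112 x 112 mm outside, walls 5 mm thick and 24 mm high, inner floor about 5 mm above the bench. Origin: centre of its underside, z up, sides along its x and y.
- green_tray: Green plastic tray, fixed to the bench, 112 x 112 mm outside, walls 5 mm thick and 24 mm high, inner floor about 5 mm above the bench. Origin: centre of its underside, z up, sides along its x and y.
- grease_tin: Steel tin with blue cap, 48 mm in diameter, 45 mm tall, fixed to the bench between the trays, only in the way. Origin: centre of its underside.
- coupon: Blue T-shaped practice coupon with green patches, 140 x 110 mm, 85 mm tall, loose; leave alone. Origin: centre of its underside.
- brush: Hand brush lying on the bench; leave alone. Origin: its middle, underneath.
- spanner: Steel spanner lying on the bench; leave alone. Origin: its middle, underneath.
- bolt_jar: Glass jar, 64 mm in diameter, 85 mm tall, black cap; leave alone. Origin: centre of its underside.
- steel_block: Steel block 60 x 40 x 40 mm; leave alone. Origin: centre of its underside.
Things that resemble listed ones, but are neither listed nor needed, are in the scene too. Leave any black look-alike of the green_tray alone.

How it is judged (in metres and radians):
On the way:
1. each of the three wheels stands turned at least 45 degrees from its start, all three rollers still in their nests and let go (distance of each of mark_a, mark_b, mark_c from where it was at the start of the episode above 0.0145 m and distance of each of roller_a, roller_b, roller_c from where it was at the start of the episode below 0.008 m and contact force between each of roller_a, roller_b, roller_c and the fingers below 0.1 N), for 0.1 s.
At the end, for the whole second after the job is handed in: The stiffest roller (roller_b) stands upright within 7 degrees on the red tray's floor, the freest (roller_c) on the green one's, centred within 30 mm along each side, at rest and let go; the middle one (roller_a) is in its nest, within 8 mm of its start. Which nest holds which is not told (x of roller_b in the frame of red_tray between -0.03 and 0.03 m and y of roller_b in the frame of red_tray between -0.03 and 0.03 m and z of roller_b in the frame of red_tray below 0.012 m and angle between each of roller_b, roller_c's own z axis and vertical below 0.12 rad and linear speed of each of roller_b, roller_c below 0.03 m/s and contact force between each of roller_b, roller_c, roller_a and the fingers below 0.1 N and x of roller_c in the frame of green_tray between -0.03 and 0.03 m and y of roller_c in the frame of green_tray between -0.03 and 0.03 m and z of roller_c in the frame of green_tray below 0.012 m and distance of roller_a from where it was at the start of the episode below 0.008 m); the robot touches nothing.
It fails at once if one of the loose other things (coupon, brush, spanner, jar, block) is moved by more than 30 mm (distance of any of coupon, brush, spanner, bolt_jar, steel_block from where it was at the start of the episode above 0.03 m).
It fails at once if a roller is dropped or thrown (faster than 0.6 m/s while out of the fingers) ((linear speed of roller_a above 0.6 m/s and contact force between roller_a and the fingers below 0.05 N) or (linear speed of roller_b above 0.6 m/s and contact force between roller_b and the fingers below 0.05 N) or (linear speed of roller_c above 0.6 m/s and contact force between roller_c and the fingers below 0.05 N)).
It fails at once if a roller is tipped over (angle between any of roller_a, roller_b, roller_c's own z axis and vertical above 1.2 rad).
It also fails if it takes over 72 s, if anything falls off the work surface, if the arm or the gripper's body presses on something with over 40 N, if the wrist force passes 120 N, or if a joint passes its speed limit or range.

## Robot

A 7-joint arm with a two-finger parallel gripper is mounted at the origin on the work surface. World frame = base frame: x ahead of the robot, y to its left, z up, the work surface at z = 0. Lengths are in mm, angles in degrees, forces in N, time in s.
With the tool pointing down it reaches from about 400 to 850 mm from the base axis. Payload 10.4 kg.
Tool frame: the origin (TCP) lies midway between the tips of the shut fingers; the grasp point (between the pads) lies 19 mm behind it; x points along the fingers, y is the direction in which the jaws open and shut, and the axes are right-handed (so a half turn about x gives the same grasp; the last joint's range is limited). The gripper opens to 87 mm and grips with 3 to 60 N. Pads are 19 mm wide; open, the fingers measure 117 mm over their backs; the gripper's body (75 mm by 190 mm) begins 51 mm behind the grasp point.
Start: joints at [-75.493, 19.034, -3.707, 83.658, 1.238, 77.344, -5.071], TCP at [170.184, 601.406, 222.576] pointing down, gripper open.
Joint ranges: [-148.97, 148.97], [-28.65, 121.19], [-84.17, 76.75], [9.2, 138.47], [-72.65, 252.65], [3.7, 117.97], [-149.18, 149.18]. Speed limits (degrees/s): [127.2, 127.2, 159.86, 159.86, 180, 180, 180].

## Interface

Orientations are given as [roll, pitch, yaw] about the fixed x, y, z axes, in that order (R = Rz(yaw) Ry(pitch) Rx(roll)).
In Python, from rig import r gives the robot as it stands. The module is installed in compiled form; this text tells all that it offers.
- The arm moves only by the tool apply_moves, never from a script. Its argument "increments" is one flat list of numbers, 7 for each row, row after row: the opening, from -1 (shut) to 1 (fully open), then the shift along the tool's x, y, z in cm, then the turn, a rotation vector about the tool's x, y, z in rad. A call has 1 to 12 rows; each row shifts and turns the commanded pose from where the row before left it, along the tool's axes as they then stand; what a row does not reach is not made up. A row lasts 1/10 s, in which the tool goes at most 50 mm and 8.59 degrees, less where a joint would pass 70% of its speed; a pose out of reach is approached as far as the arm can. A call is refused whole if a number of a shift passes 5 or a number of a turn 0.15, either way. A call with a gripper value outside its range is refused whole. The fingers move at their own pace and stop on an object; "newtons" is the grip in N (left out, the last holds). Time passes only in rows, so rows that do not move let the fingers close. It gives the time, the measured TCP pose, the force and the opening at its end, in the units of the state.
- r.observe(): the state, without advancing time (a new reading comes with each control period).
- r.read_camera(name): name is "side" or "top"; returns a dict with "img" (400x640x3 uint8, red, green, blue), "z_map" (400x640 float32, mm along the optical axis (not along the pixel's ray), 0 where there is no reading), "intrinsics" (3x3 intrinsics, pixels), "cam_to_world" (4x4, takes a point from camera to world coordinates). Camera axes: x right, y down, z forward; pixel columns grow to the right and rows downward; lengths in mm; the calibration is good to about 2 mm. A picture is of the moment at which its call begins.
- r.hand_in(): hands the job in, once; it reports no verdict.
The state is a dict: "time": time; "joint_positions": joint angles; "qd": joint speeds; "effort": joint torques, N m; "tcp_pos": TCP position; "ee_rot": TCP orientation; "wrist_force": force on the tool from outside, world axes, zero at the start; "wrist_torque": the same for the moment, N m; "grip_width": opening from 0.0 (shut) to 1.0 (fully open).
Only numpy, scipy, OpenCV 4.12 (cv2) and the standard library are available. Lean on these libraries where they do the work, as an engineer would, in place of code of your own. Each camera call takes 0.05 s, during which the arm holds its last target.

## Working session

There is one attempt and no reset: what is moved stays moved. The work goes in short steps, Python scripts to look and compute and a tool call to move; the robot and the scene stay as the last step left them, time stands still between calls to the robot, and variables do not carry over. Pictures are saved under pics/ and viewed, and the job is handed in when it is done.

Besides the shell and the picture viewer there is one more tool, called in YAML: its name, and indented under it one key for each argument. apply_moves: Moves the arm, as the interface text tells. Its arguments: {"type":"object","properties":{"increments":{"type":"array"},"newtons":{"type":"number"}},"required":["increments"]}

```bash
mkdir -p pics; cat > h.py <<'E'
import numpy as np, cv2
from rig import r
def cam(n):
    c=r.read_camera(n); np.savez('last_%s.npz'%n,**c); return c
def pts(c):
    K=c['intrinsics'];T=c['cam_to_world'];z=c['z_map'].astype(float)
    v,u=np.mgrid[:400,:640]
    P=np.stack([(u-K[0,2])/K[0,0]*z,(v-K[1,2])/K[1,1]*z,z,np.ones_like(z)],-1)
    return (P@T.T)[...,:3]
E
python3 - <<'E'
from h import *
print(r.observe())
for n in('top','side'):
    c=cam(n); cv2.imwrite('pics/%s0.png'%n,c['img'][...,::-1]); print(n,c['intrinsics'],c['cam_to_world'],(c['z_map']>0).mean())
E
```

```text
{'time': 0.0, 'joint_positions': array([-75.49319372,  19.07116257,  -3.70463857,  83.70641312,
         1.23601555,  77.34282109,  -5.07201335]), 'qd': array([ 0.01513702, -0.03846785, -0.01199416,  0.069097  ,  0.10992377,
        0.09438243,  0.0229372 ]), 'effort': array([-2.75783659e-04, -6.23248529e+01,  2.47785717e-02, -3.89922881e+01,
       -6.12023799e-02,  3.93768889e-02,  1.69224568e-04]), 'tcp_pos': array([170.1081025 , 601.00163874, 221.75927562]), 'ee_rot': array([ -87.8542483 ,   89.91936599, -103.65867309]), 'wrist_force': array([-0.41318055,  0.22569868,  0.79400266]), 'wrist_torque': array([-0.02741746,  0.03462138, -0.0189837 ]), 'grip_width': 1.0017463489653988}
top [[501.67796822   0.         319.13060137]
 [  0.         501.67796822 194.32190133]
 [  0.           0.           1.        ]] [[ 2.27866666e-02 -9.82533086e-01  1.84687581e-01  1.78923268e+02]
 [-9.99690000e-01 -2.42473657e-02 -5.65406922e-03  7.62613486e+01]
 [ 1.00334974e-02 -1.84501491e-01 -9.82781018e-01  1.57421070e+03]
 [ 0.00000000e+00  0.00000000e+00  0.00000000e+00  1.00000000e+00]] 0.9960390625
side [[485.29942784   0.         318.92761753]
 [  0.         485.29942784 199.4466334 ]
 [  0.           0.           1.        ]] [[ 8.31346015e-01 -3.62569677e-01  4.21197143e-01 -1.26602544e+02]
 [-5.55746063e-01 -5.46691463e-01  6.26318416e-01 -8.31552025e+02]
 [ 3.18081634e-03 -7.54765973e-01 -6.55986439e-01  9.84164385e+02]
 [ 0.00000000e+00  0.00000000e+00  0.00000000e+00  1.00000000e+00]] 0.99582421875
```

View pics/top0.png

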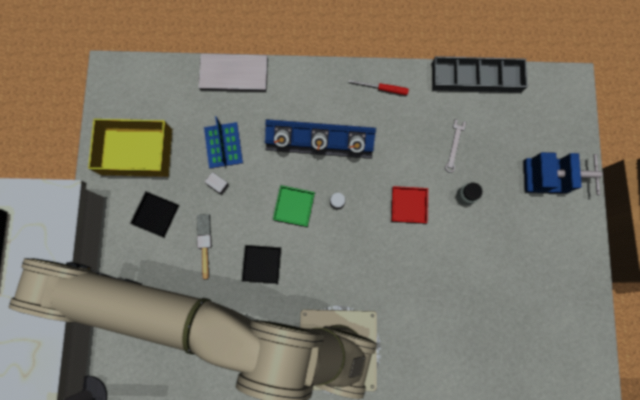

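View pics/side0.png

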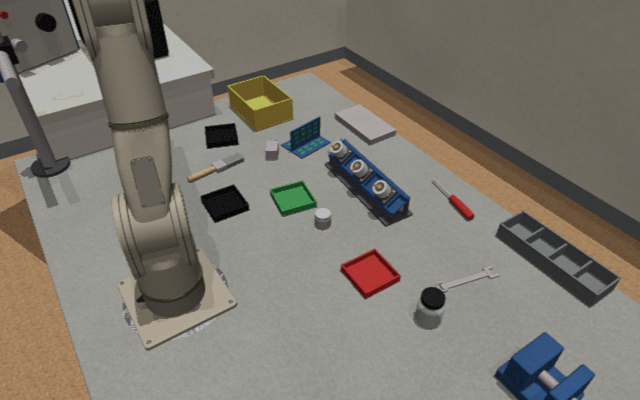

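The top view shows the rack with rollers at about (282,139), (319,142) and (357,144). The green tray is at (294,206) and the red one at (409,205). The tin is at (337,200), and black look-alike trays sit at (155,214) and (262,264). Next I'll measure these.

```bash
python3 - <<'E'
from h import *
for n,(x0,x1,y0,y1) in dict(top=(255,385,110,165),side=(315,420,130,225)).items():
    c=dict(np.load('last_%s.npz'%n)); im=c['img'][y0:y1,x0:x1,::-1]
    s=6 if n=='top' else 5.5
    cv2.imwrite('pics/%s_crop0.png'%n,cv2.resize(im,None,fx=s,fy=s,interpolation=cv2.INTER_CUBIC))
c=dict(np.load('last_top.npz'));P=pts(c);im=c['img'].astype(int);hsv=cv2.cvtColor(c['img'],cv2.COLOR_RGB2HSV)
def rect(m,name):
    k,l,st,ce=cv2.connectedComponentsWithStats(m.astype(np.uint8)); i=1+np.argmax(st[1:,4]); mm=l==i
    return mm
H,S,V=[hsv[...,i] for i in range(3)]
for name,m in dict(green=(H>45)&(H<75)&(S>120)&(V>60),red=((H<8)|(H>172))&(S>140)&(V>60)).items():
    m=m.copy(); m[:,:]&=True; m[:170]=0
    mm=rect(m,name); 
    K=c['intrinsics'];T=c['cam_to_world']
    # cast rim pixels: use depth points
    p=P[mm]; hi=p[p[:,2]>15]; print(name,mm.sum(),'z pct',np.percentile(p[:,2],[2,20,50,80,98]))
    cn=cv2.findContours(mm.astype(np.uint8),cv2.RETR_EXTERNAL,cv2.CHAIN_APPROX_NONE)[0][0][:,0].astype(float)
    d=np.c_[(cn-K[[0,1],[2,2]])/K[0,0],np.ones(len(cn))]@T[:3,:3].T
    w=T[:3,3]+d*((24-T[2,3])/d[:,2:])
    print(cv2.minAreaRect(w[:,:2].astype(np.float32)), 'floor mean',p[p[:,2]<12].mean(0) if (p[:,2]<12).any() else None)
m=(H>100)&(H<130)&(S>100); m[:115]=0;m[160:]=0;m[:,:262]=0;m[:,380:]=0
p=P[m]; print('rack z',np.percentile(p[:,2],[1,5,25,50,75,95,99]),p[:,:2].min(0),p[:,:2].max(0))
for x in (282,319,357):
  for y in range(122,160,3): print(x,y,np.round(P[y,x]),c['img'][y,x])
E
```

```text
green 1178 z pct [-1.38832464  2.51001302  5.77819966 10.34824411 27.37927386]
((432.0470886230469, 146.72265625), (107.51043701171875, 108.65937042236328), 79.90497589111328) floor mean [435.02615299 146.19130794   4.95755212]
red 1209 z pct [-2.08868393  2.41872732  5.99170197 11.88251724 26.84622445]
((444.7796325683594, -216.11953735351562), (110.28915405273438, 110.1256103515625), 88.1779556274414) floor mean [ 447.75007469 -221.11634052    4.83529463]
rack z [10.83107537 38.02008064 51.84776444 64.81468218 77.85320221 85.55686962
 89.40340972] [ 178.92326834 -100.81419673] [693.26254635 243.44221072]
282 122 [686. 188.  79.] [26 49 91]
282 125 [676. 188.  82.] [23 40 72]
282 128 [664. 187.  88.] [52 53 56]
282 131 [646. 185. 112.] [119 123 123]
282 134 [634. 184. 123.] [137 142 143]
282 137 [627. 184. 113.] [80 66 48]
282 140 [618. 184. 112.] [122  94  48]
282 143 [613. 185.  98.] [82 82 81]
282 146 [628. 191.  12.] [86 90 89]
282 149 [618. 190.  10.] [22 23 25]
282 152 [611. 191.   0.] [57 59 57]
282 155 [602. 191.  -3.] [78 81 77]
282 158 [592. 190.  -4.] [128 131 125]
319 12
[... 259 characters left out ...]
143 [613.  72. 107.] [130  97  47]
319 146 [605.  72. 101.] [114  79  63]
319 149 [622.  71.   8.] [83 67 60]
319 152 [612.  71.   9.] [23 23 25]
319 155 [604.  71.   1.] [55 57 55]
319 158 [595.  70.  -2.] [78 80 76]
357 122 [720. -52.  -0.] [131 135 130]
357 125 [709. -52.   1.] [106 114 118]
357 128 [675. -46.  73.] [24 48 91]
357 131 [662. -45.  82.] [24 38 64]
357 134 [650. -45.  89.] [53 55 57]
357 137 [635. -43. 106.] [126 131 131]
357 140 [622. -43. 118.] [134 138 141]
357 143 [614. -43. 112.] [94 75 48]
357 146 [608. -44. 103.] [123  94  48]
357 149 [598. -44. 105.] [89 91 92]
357 152 [616. -52.   7.] [77 81 81]
357 155 [604. -52.  13.] [24 24 26]
357 158 [596. -52.   5.] [58 60 58]
```

View pics/top_crop0.png

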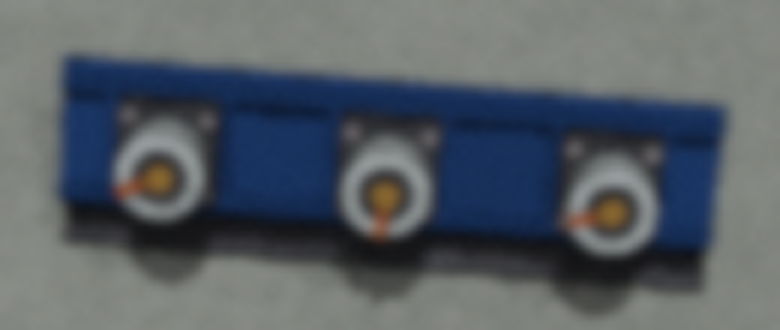

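View pics/side_crop0.png

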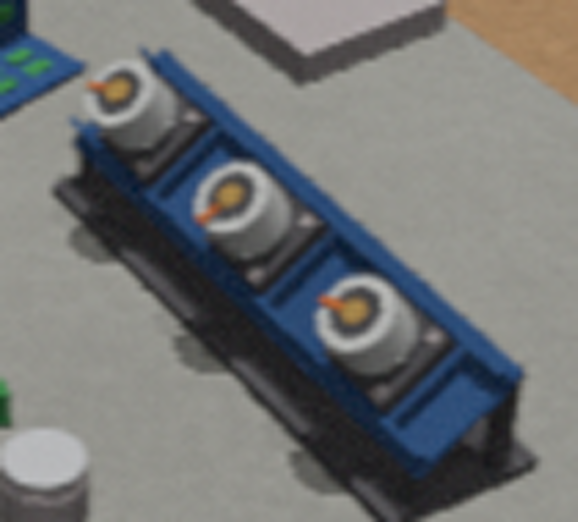

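The crops show three rollers with gold hubs at crop (157,180), (385,197) and (612,212), and an orange mark on each wheel. I'll triangulate the hubs from both views.

```bash
cat >> h.py <<'E'
def ray(c,uv):
    K=c['intrinsics'];T=c['cam_to_world']
    d=T[:3,:3]@np.array([(uv[0]-K[0,2])/K[0,0],(uv[1]-K[1,2])/K[1,1],1]); return T[:3,3],d/np.linalg.norm(d)
def tri(r1,r2):
    (a,d),(b,e)=r1,r2
    A=np.stack([d,-e],1); t=np.linalg.lstsq(A,b-a,rcond=None)[0]
    p,q=a+d*t[0],b+e*t[1]; return (p+q)/2,np.linalg.norm(p-q)
def proj(c,P):
    K=c['intrinsics'];T=c['cam_to_world']; q=T[:3,:3].T@(np.asarray(P,float)-T[:3,3]); return (K@q/q[2])[:2]
def gold(c,box,lo=10,hi=25):
    x0,x1,y0,y1=box;s=8
    im=cv2.resize(c['img'][y0:y1,x0:x1],None,fx=s,fy=s,interpolation=cv2.INTER_CUBIC)
    h=cv2.cvtColor(im,cv2.COLOR_RGB2HSV); m=((h[...,0]>=lo)&(h[...,0]<=hi)&(h[...,1]>100)&(h[...,2]>85)).astype(np.uint8)
    m=cv2.morphologyEx(m,cv2.MORPH_OPEN,np.ones((17,17),np.uint8))
    k,l,st,ce=cv2.connectedComponentsWithStats(m)
    return [((ce[i]+.5)/s-.5+[x0,y0],st[i,4]/64) for i in np.argsort(-st[1:,4])+1]
E
python3 - <<'E'
from h import *
c=dict(np.load('last_top.npz'));s=dict(np.load('last_side.npz'))
g=gold(c,(255,385,110,165));print(g); gs=gold(s,(315,420,130,225));print(gs)
A=sorted(g[:3],key=lambda t:t[0][0]);B=sorted(gs[:3],key=lambda t:t[0][0])
W=[]
for a,b in zip(A,B):
    w,e=tri(ray(c,a[0]),ray(s,b[0]));W.append(w);print(w,e)
W=np.array(W);d=W[0]-W[2];print('yaw of y axis',np.degrees(np.arctan2(-d[0],d[1])),np.linalg.norm(d),W.mean(0))
E
```

```text
[(array([318.71471271, 142.74986617]), np.float64(21.890625)), (array([280.46758261, 139.56914511]), np.float64(21.75)), (array([356.07148753, 145.241792  ]), np.float64(21.296875))]
[(array([410.98929128, 135.66327385]), np.float64(235.734375)), (array([378.45568951, 185.95991963]), np.float64(18.46875)), (array([335.61599099, 145.89541104]), np.float64(13.875)), (array([356.20038222, 165.10907418]), np.float64(13.796875))]
[620.87786572 188.49097882 109.32265548] 1.615386247253199
[667.60878268  59.24070825   6.23189404] 52.973207039893666
[608.66976519 -61.08888435 276.06138159] 115.01755717107554
yaw of y axis -2.800368447168332 300.4013125816676 [632.3854712   62.21426757 130.5386437 ]
```

```bash
python3 - <<'E'
from h import *
c=dict(np.load('last_top.npz'));s=dict(np.load('last_side.npz'))
A=[[280.47,139.57],[318.71,142.75],[356.07,145.24]]
B=[[335.62,145.90],[356.20,165.11],[378.46,185.96]]
W=[]
for a,b in zip(A,B):
    w,e=tri(ray(c,a),ray(s,b));W.append(w);print(w,e)
W=np.array(W);d=W[0]-W[2];y=np.arctan2(-d[0],d[1]);print('yaw',np.degrees(y),np.linalg.norm(d),W.mean(0))
X=np.array([np.cos(y),np.sin(y),0]);n=-X*np.sin(np.radians(35))+[0,0,np.cos(np.radians(35))]
print('n',n)
for h in (60,62,64): print(h,W-h*n)
# face plane from depth, rack
P=pts(c)
# rack left/right/back edges
E
```

```text
[620.88384697 188.48320969 109.30624684] 1.6229540066339763
[613.94775781  72.29140379 109.5132784 ] 1.9297527011238245
[608.57384256 -40.74827631 108.89448806] 0.5392603957400018
yaw -3.0738991607322412 229.56214828462439 [614.46848245  73.34211239 109.23800443]
n [-0.57275118  0.03075742  0.81915204]
60 [[655.24891751 186.63776438  60.15712418]
 [648.31282836  70.44595848  60.36415574]
 [642.93891311 -42.59372162  59.7453654 ]]
62 [[656.39441987 186.57624954  58.5188201 ]
 [649.45833071  70.38444364  58.72585165]
 [644.08441546 -42.65523646  58.10706131]]
64 [[657.53992222 186.51473469  56.88051601]
 [650.60383306  70.32292879  57.08754756]
 [645.22991781 -42.7167513   56.46875722]]
```

```bash
cat >> h.py <<'E'
from scipy.spatial.transform import Rotation as Ro
def Rt(o): return Ro.from_euler('xyz',o['ee_rot'],degrees=True).as_matrix()
yaw=np.radians(-3.07)
RX=np.array([np.cos(yaw),np.sin(yaw),0]);RY=np.array([-np.sin(yaw),np.cos(yaw),0])
N=-RX*np.sin(np.radians(35))+np.array([0,0,np.cos(np.radians(35))])
O=np.array([649.7,71.4,58.]); NEST=[O+115*RY,O,O-115*RY]
RED=np.array([445.5,-217.0,0]);GREEN=np.array([433.0,146.5,0])
def rack_R(phi=0):
    # tool x=-N, tool y = RY or so, rotated phi deg about tool x
    x=-N;y=RY;z=np.cross(x,y); return np.stack([x,y,z],1)@Ro.from_euler('x',phi,degrees=True).as_matrix()
def go(pos=None,R=None,o=None):
    o=o or r.observe(); R0=Rt(o); p0=o['tcp_pos']
    if R is not None:
        v=Ro.from_matrix(R0.T@R).as_rotvec(); k=int(np.ceil(np.abs(v).max()/.149)); k2=int(np.ceil(np.linalg.norm(v)/.1495)); print('turn',np.round(v,3),'rows>=',max(k,k2),'per',np.round(v/max(k,k2,1),4))
    else: R=R0
    if pos is not None:
        d=R.T@(np.asarray(pos)-p0)/10; k=int(np.ceil(np.linalg.norm(d)/4.99)); print('after-turn shift cm',np.round(d,2),'rows>=',k,'per',np.round(d/max(k,1),3))
def st():
    o=r.observe();R=Rt(o)
    print('t',round(o['time'],2),'q',np.round(o['joint_positions'],1),'p',np.round(o['tcp_pos'],1),'tq_tool',np.round(R.T@o['wrist_torque'],3),'F_tool',np.round(R.T@o['wrist_force'],2),'w',round(o['grip_width']*87,1)); return o
def rel(o,i):
    # tcp relative to nest i in rack frame: x,y,n
    d=o['tcp_pos']-NEST[i]; X=np.cross(RY,N); R=Rt(o)
    print('along slope x %.1f y %.1f n %.1f'%(d@X,d@RY,d@N),'axis err deg %.2f'%np.degrees(np.arccos(min(1,-N@R[:,0]))),'phi %.1f'%np.degrees(np.arctan2((rack_R().T@R[:,1])[2],(rack_R().T@R[:,1])[1])))
E
python3 - <<'E'
from h import *
o=st(); print(Rt(o).round(3)); 
for ph in (0,180): print(ph);go(NEST[0]+130*N,rack_R(ph))
E
```

```text
t 0.1 q [-75.5  19.1  -3.7  83.7   1.2  77.3  -5.1] p [170.1 601.1 221.8] tq_tool [ 0.017 -0.034  0.024] F_tool [-0.01 -0.68 -0.84] w 87.0
[[-0.     0.272  0.962]
 [-0.001  0.962 -0.272]
 [-1.    -0.001  0.   ]]
0
turn [-0.215 -0.608  0.069] rows>= 5 per [-0.043  -0.1217  0.0138]
after-turn shift cm [ 29.52 -38.82  32.16] rows>= 12 per [ 2.46  -3.235  2.68 ]
180
turn [2.793 0.1   0.881] rows>= 20 per [0.1396 0.005  0.044 ]
after-turn shift cm [ 29.52  38.82 -32.16] rows>= 12 per [ 2.46   3.235 -2.68 ]
```

apply_moves:
  increments: [1, 0, 0, 0, -0.043, -0.122, 0.014, 1, 0, 0, 0, -0.043, -0.122, 0.014, 1, 0, 0, 0, -0.043, -0.122, 0.014, 1, 0, 0, 0, -0.043, -0.122, 0.014, 1, 0, 0, 0, -0.043, -0.122, 0.014, 1, 1, -1.5, 1, 0, 0, 0, 1, 2.2, -3, 2.4, 0, 0, 0, 1, 2.2, -3, 2.4, 0, 0, 0, 1, 2.2, -3, 2.4, 0, 0, 0, 1, 2.2, -3, 2.4, 0, 0, 0, 1, 2.2, -3, 2.4, 0, 0, 0, 1, 2.2, -3, 2.4, 0, 0, 0]
  newtons: 30

```text
time: 1.3
tcp_pos: [368.1, 394.0, 194.2]
ee_rot: [0.2, 54.9, -2.9]
wrist_force: [0.9, 0.8, 0.7]
grip_width: 0.997
```

```bash
python3 - <<'E'
from h import *
o=st(); rel(o,0); go(NEST[0]+130*N,rack_R(0))
E
```

```text
t 1.3 q [-78.9  -0.4   5.3 117.7  40.1  60.4  -6.5] p [368.1 394.  194.2] tq_tool [ 0.038  0.653 -0.002] F_tool [-0.09  0.85  1.16] w 86.8
along slope x -166.4 y 192.1 n 282.8 axis err deg 0.14 phi 0.0
turn [-0.001  0.002 -0.002] rows>= 1 per [-0.0006  0.0017 -0.0017]
after-turn shift cm [ 15.28 -19.21  16.64] rows>= 6 per [ 2.546 -3.202  2.773]
```

apply_moves:
  increments: [1, 2.1, -2.7, 2.4, 0, 0, 0, 1, 2.1, -2.7, 2.4, 0, 0, 0, 1, 2.1, -2.7, 2.4, 0, 0, 0, 1, 2.1, -2.7, 2.4, 0, 0, 0, 1, 2.1, -2.7, 2.4, 0, 0, 0, 1, 2.1, -2.7, 2.4, 0, 0, 0, 1, 2.1, -2.7, 2.4, 0, 0, 0, 1, 0, 0, 0, 0, 0, 0]

```text
time: 2.1
tcp_pos: [581.4, 189.3, 170.3]
ee_rot: [0.1, 54.9, -3.5]
wrist_force: [-0.2, 1.1, 1.2]
grip_width: 1.003
```

```bash
python3 - <<'E'
from h import *
o=st(); rel(o,0); go(NEST[0]+130*N,rack_R(0))
c=cam('side'); cv2.imwrite('pics/side1.png',c['img'][...,::-1])
E
```

```text
t 2.1 q [-60.6  -0.7  26.8 121.1  36.9  36.1  26.9] p [581.4 189.3 170.3] tq_tool [ 0.002  0.687 -0.026] F_tool [-1.18  1.07  0.46] w 87.3
along slope x 3.3 y -0.9 n 134.7 axis err deg 0.25 phi 0.4
turn [-0.007  0.002  0.004] rows>= 1 per [-0.0066  0.0018  0.0039]
after-turn shift cm [ 0.47  0.09 -0.33] rows>= 1 per [ 0.471  0.095 -0.332]
```

View pics/side1.png

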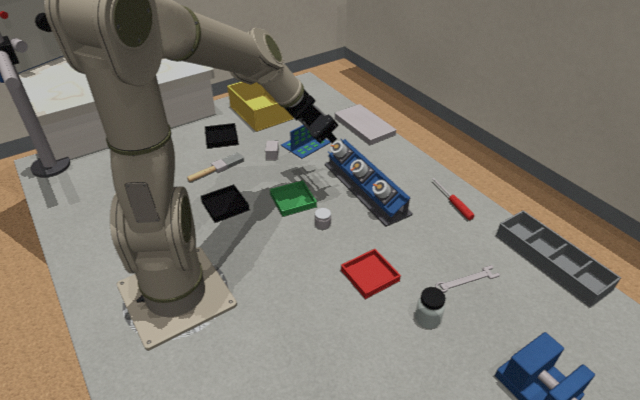

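The side view shows the gripper tilted and poised in front of nest 0, at about (320,130), with nothing touched. I'll descend around the wheel.

apply_moves:
  increments: [1, 1, 0.1, -0.33, -0.006, 0.002, 0.004, 1, 3, 0, 0, 0, 0, 0, 1, 2, 0, 0, 0, 0, 0, 1, 0, 0, 0, 0, 0, 0]

```text
time: 2.55
tcp_pos: [609.6, 194.9, 117.1]
ee_rot: [-0.1, 55.2, -2.7]
wrist_force: [-1.5, 0.1, -0.2]
grip_width: 1.0
```

```bash
python3 - <<'E'
from h import *
o=st(); rel(o,0); go(NEST[0]+32*N,rack_R(0))
E
```

```text
t 2.55 q [-58.7   8.3  28.3 120.3  34.5  27.1  28.2] p [609.6 194.9 117.1] tq_tool [ 0.061  0.691 -0.017] F_tool [-0.66 -0.02 -1.38] w 87.0
along slope x -4.3 y 6.1 n 75.2 axis err deg 0.27 phi -0.4
turn [ 0.007 -0.003 -0.004] rows>= 1 per [ 0.0075 -0.0028 -0.0037]
after-turn shift cm [ 4.32 -0.61  0.43] rows>= 1 per [ 4.317 -0.613  0.435]
```

apply_moves:
  increments: [1, 0, 0, 0, 0, 0, 0, 1, 0, 0, 0, 0, 0, 0]

```text
time: 2.75
tcp_pos: [610.2, 195.7, 120.4]
ee_rot: [0.3, 55.0, -2.4]
wrist_force: [-0.4, 0.3, -0.5]
grip_width: 1.0
```

```bash
python3 - <<'E'
from h import *
o=st(); rel(o,0); go(NEST[0]+32*N,rack_R(0))
E
```

```text
t 2.75 q [-58.8   7.9  28.3 120.2  34.5  27.2  28.2] p [610.2 195.7 120.4] tq_tool [-0.018  0.679  0.005] F_tool [ 0.15  0.31 -0.61] w 87.0
along slope x -2.0 y 7.0 n 77.6 axis err deg 0.41 phi -0.3
turn [ 0.006  0.    -0.007] rows>= 1 per [ 0.0055  0.0004 -0.0071]
after-turn shift cm [ 4.56 -0.7   0.2 ] rows>= 1 per [ 4.557 -0.703  0.197]
```

apply_moves:
  increments: [1, 0, -0.7, 0.2, 0.005, 0, -0.007, 1, 0, 0, 0, 0, 0, 0, 1, 0, 0, 0, 0, 0, 0]

```text
time: 3.05
tcp_pos: [611.9, 187.7, 121.2]
ee_rot: [-0.0, 55.0, -3.1]
wrist_force: [0.2, -0.1, -0.6]
grip_width: 1.001
```

```bash
python3 - <<'E'
from h import *
o=st(); rel(o,0); go(NEST[0]+32*N,rack_R(0))
E
```

```text
t 3.05 q [-58.4   7.8  28.6 120.3  34.5  27.3  28.5] p [611.9 187.7 121.2] tq_tool [0.078 0.697 0.003] F_tool [ 0.62 -0.12 -0.24] w 87.1
along slope x 0.3 y -0.9 n 77.0 axis err deg 0.04 phi 0.0
turn [-0.001  0.     0.001] rows>= 1 per [-0.0006  0.0004  0.0007]
after-turn shift cm [ 4.5   0.09 -0.03] rows>= 1 per [ 4.502  0.088 -0.026]
```

apply_moves:
  increments: [1, 1.5, 0.08, 0, 0, 0, 0, 1, 1.5, 0, 0, 0, 0, 0, 1, 1.4, 0, 0, 0, 0, 0, 1, 0, 0, 0, 0, 0, 0, 1, 0, 0, 0, 0, 0, 0, 1, 0, 0, 0, 0, 0, 0]

```text
time: 3.65
tcp_pos: [637.0, 187.5, 85.3]
ee_rot: [-0.0, 55.0, -3.1]
wrist_force: [-0.3, 0.2, -0.7]
grip_width: 1.001
```

```bash
python3 - <<'E'
from h import *
o=st(); rel(o,0); go(NEST[0]+32*N,rack_R(0))
c=cam('side'); im=c['img'][100:220,280:440,::-1]; cv2.imwrite('pics/side2.png',cv2.resize(im,None,fx=5,fy=5,interpolation=cv2.INTER_CUBIC))
E
```

```text
t 3.65 q [-55.8  14.6  28.6 118.6  32.2  21.6  29.8] p [637.  187.5  85.3] tq_tool [ 0.053  0.721 -0.001] F_tool [ 0.42  0.22 -0.68] w 87.1
along slope x 0.2 y 0.2 n 33.2 axis err deg 0.04 phi 0.0
turn [-0.     0.     0.001] rows>= 1 per [-0.      0.0004  0.0005]
after-turn shift cm [ 0.12 -0.02 -0.02] rows>= 1 per [ 0.121 -0.021 -0.024]
```

View pics/side2.png

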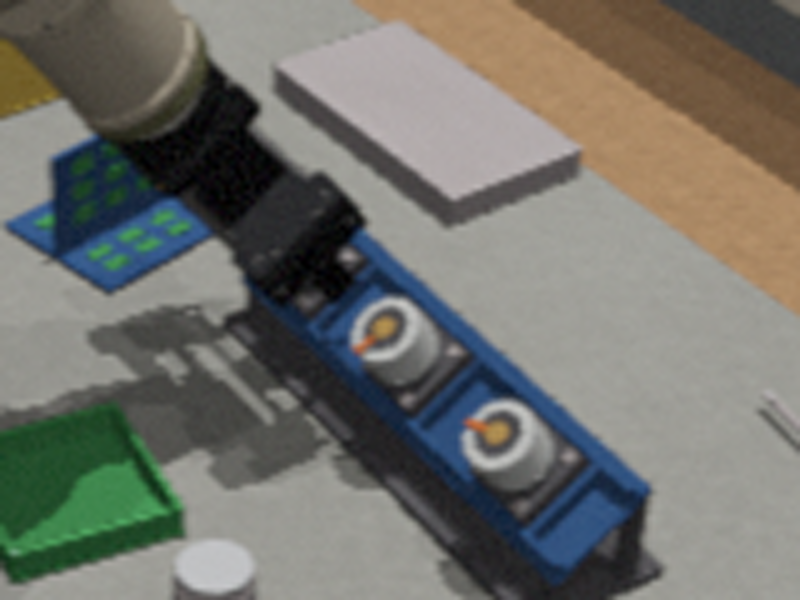

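The gripper is around roller 0, at crop (320,260), clear of its neighbours. I'll close it gently.

apply_moves:
  increments: [-1, 0, 0, 0, 0, 0, 0, -1, 0, 0, 0, 0, 0, 0, -1, 0, 0, 0, 0, 0, 0, -1, 0, 0, 0, 0, 0, 0, -1, 0, 0, 0, 0, 0, 0]
  newtons: 25

```text
time: 4.2
tcp_pos: [637.1, 187.2, 84.7]
ee_rot: [-0.1, 55.0, -3.2]
wrist_force: [0.5, 0.1, 0.2]
grip_width: 0.632
```

```bash
python3 - <<'E'
from h import *
o=st(); rel(o,0)
E
```

```text
t 4.2 q [-55.8  14.7  28.6 118.6  32.2  21.5  29.8] p [637.1 187.2  84.7] tq_tool [0.061 0.74  0.039] F_tool [0.12 0.12 0.5 ] w 55.0
along slope x -0.1 y -0.1 n 32.6 axis err deg 0.07 phi -0.0
```

Still closing; a few more rows.

apply_moves:
  increments: [-1, 0, 0, 0, 0, 0, 0, -1, 0, 0, 0, 0, 0, 0, -1, 0, 0, 0, 0, 0, 0, -1, 0, 0, 0, 0, 0, 0]

```text
time: 4.6
tcp_pos: [637.1, 186.4, 84.6]
ee_rot: [-0.2, 55.0, -3.3]
wrist_force: [-1.8, -3.5, 4.1]
grip_width: 0.502
```

```bash
python3 - <<'E'
from h import *
o=st(); rel(o,0)
E
```

```text
t 4.6 q [-55.8  14.7  28.6 118.6  32.2  21.6  29.8] p [637.1 186.4  84.6] tq_tool [-0.002  0.685 -0.949] F_tool [-4.26 -3.59  1.04] w 43.7
along slope x -0.1 y -0.9 n 32.5 axis err deg 0.13 phi 0.0
```

apply_moves:
  increments: [-1, 0, 0, 0, 0.08, 0, 0, -1, 0, 0, 0, 0.08, 0, 0, -1, 0, 0, 0, 0.08, 0, 0, -1, 0, 0, 0, 0.08, 0, 0]

```text
time: 5.0
tcp_pos: [637.1, 186.3, 84.6]
ee_rot: [18.4, 55.0, -3.3]
wrist_force: [-3.0, -5.0, 4.1]
grip_width: 0.5
```

```bash
python3 - <<'E'
from h import *
o=st(); rel(o,0)
E
```

```text
t 5.0 q [-59.3  15.1  32.6 118.7  29.5  21.   13.5] p [637.1 186.3  84.6] tq_tool [ 0.043  0.402 -1.143] F_tool [-4.85 -4.9   1.77] w 43.5
along slope x -0.1 y -0.9 n 32.5 axis err deg 0.14 phi 18.5
```

apply_moves:
  increments: [-1, 0, 0, 0, 0.09, 0, 0, -1, 0, 0, 0, 0.09, 0, 0, -1, 0, 0, 0, 0.09, 0, 0, -1, 0, 0, 0, 0.09, 0, 0, -1, 0, 0, 0, 0.09, 0, 0]

```text
time: 5.5
tcp_pos: [637.0, 186.3, 84.6]
ee_rot: [44.2, 55.0, -3.3]
wrist_force: [-3.6, -4.3, 4.4]
grip_width: 0.499
```

```bash
python3 - <<'E'
from h import *
o=st(); rel(o,0)
E
```

```text
t 5.5 q [-64.4  16.   38.5 119.   24.8  20.1  -8.4] p [637.  186.3  84.6] tq_tool [-0.035 -0.215 -1.322] F_tool [-5.57 -3.37  2.97] w 43.4
along slope x -0.2 y -0.9 n 32.5 axis err deg 0.14 phi 44.3
```

apply_moves:
  increments: [-1, 0, 0, 0, 0.09, 0, 0, -1, 0, 0, 0, 0.09, 0, 0, -1, 0, 0, 0, 0.09, 0, 0, -1, 0, 0, 0, 0.09, 0, 0]

```text
time: 5.9
tcp_pos: [637.0, 186.2, 84.5]
ee_rot: [64.8, 55.0, -3.3]
wrist_force: [-3.5, -5.0, 5.3]
grip_width: 0.499
```

```bash
python3 - <<'E'
from h import *
o=st(); rel(o,0)
E
```

```text
t 5.9 q [-68.6  17.   43.4 119.1  20.   19.4 -24.9] p [637.  186.2  84.5] tq_tool [-0.064 -0.623 -1.226] F_tool [-6.24 -1.84  4.85] w 43.4
along slope x -0.2 y -1.0 n 32.5 axis err deg 0.14 phi 65.0
```

apply_moves:
  increments: [-1, 0, 0, 0, 0, 0, 0]

```text
time: 6.0
tcp_pos: [637.0, 186.3, 84.5]
ee_rot: [64.7, 55.0, -3.3]
wrist_force: [-4.4, -4.9, 4.8]
grip_width: 0.502
```

```bash
python3 - <<'E'
from h import *
o=st(); rel(o,0)
E
```

```text
t 6.0 q [-68.6  17.   43.4 119.1  20.   19.4 -24.9] p [637.  186.3  84.5] tq_tool [-0.013 -0.744 -1.254] F_tool [-6.28 -2.75  4.4 ] w 43.7
along slope x -0.2 y -1.0 n 32.5 axis err deg 0.14 phi 64.9
```

Roller 0 shows almost no torque about the axle (|τ| ≲ 0.05 N·m). I'll release and back out.

apply_moves:
  increments: [1, 0, 0, 0, 0, 0, 0, 1, 0, 0, 0, 0, 0, 0, 1, 0, 0, 0, 0, 0, 0, 1, 0, 0, 0, 0, 0, 0, 1, -1, 0, 0, 0, 0, 0, 1, -2, 0, 0, 0, 0, 0, 1, -2, 0, 0, 0, 0, 0, 1, -1, 0, 0, -0.12, 0, 0, 1, 0, 0, 0, -0.12, 0, 0, 1, 0, 0, 0, -0.12, 0, 0, 1, 0, 0, 0, -0.12, 0, 0, 1, 0, 0, 0, -0.12, 0, 0]

```text
time: 7.2
tcp_pos: [602.7, 189.3, 133.9]
ee_rot: [30.0, 55.0, -3.1]
wrist_force: [0.2, 0.3, 0.5]
grip_width: 0.999
```

```bash
python3 - <<'E'
from h import *
o=st(); rel(o,0); go(NEST[1]+92*N,rack_R(32))
c=cam('side'); im=c['img'][100:220,280:440,::-1]; cv2.imwrite('pics/side3.png',cv2.resize(im,None,fx=5,fy=5,interpolation=cv2.INTER_CUBIC))
E
```

```text
t 7.2 q [-75.1   6.1  45.2 121.3  31.8  28.4   1. ] p [602.7 189.3 133.9] tq_tool [-0.09   0.588 -0.376] F_tool [-0.27  0.46  0.2 ] w 86.9
along slope x -0.1 y 0.2 n 92.7 axis err deg 0.04 phi 30.1
turn [0.034 0.    0.001] rows>= 1 per [0.0337 0.0004 0.0006]
after-turn shift cm [ 0.07 -9.77  6.11] rows>= 3 per [ 0.023 -3.255  2.036]
```

View pics/side3.png

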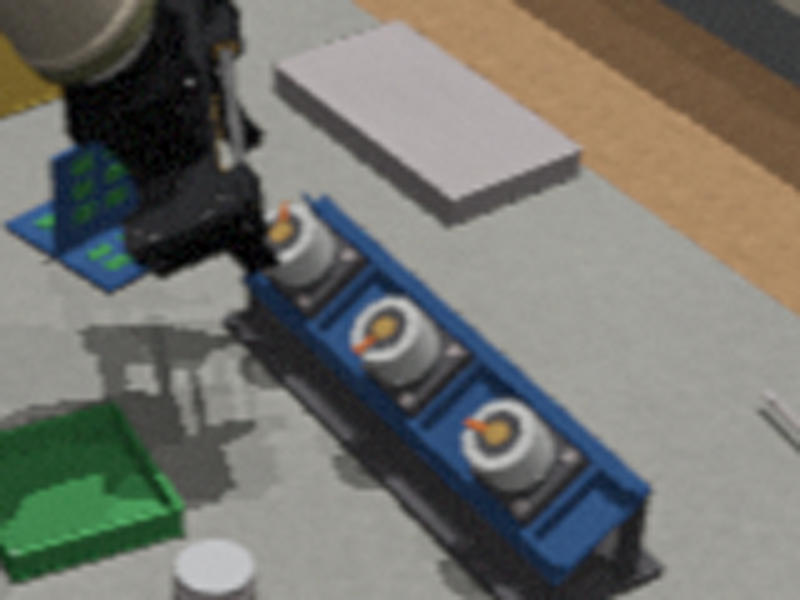

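The mark on roller 0, at crop (283,215), has swung from left to up, so it is clearly turned. On to nest 1.

apply_moves:
  increments: [1, 0, -3.3, 1.9, 0, 0, 0, 1, 0, -3.3, 1.9, 0, 0, 0, 1, 0, -3.3, 1.9, 0, 0, 0, 1, 0, 0, 0, 0, 0, 0, 1, 0, 0, 0, 0, 0, 0, 1, 0, 0, 0, 0, 0, 0]

```text
time: 7.85
tcp_pos: [596.1, 76.2, 133.7]
ee_rot: [30.4, 55.0, -3.1]
wrist_force: [0.7, 0.1, 0.2]
grip_width: 1.0
```

```bash
python3 - <<'E'
from h import *
o=st(); rel(o,1); go(NEST[1]+32*N,rack_R(30))
E
```

```text
t 7.85 q [-69.3  -3.   50.6 127.3  35.   25.4  10.4] p [596.1  76.2 133.7] tq_tool [ 0.009  0.561 -0.346] F_tool [0.27 0.5  0.51] w 87.0
along slope x -0.7 y 2.0 n 92.9 axis err deg 0.03 phi 30.4
turn [-0.006  0.    -0.   ] rows>= 1 per [-0.0064  0.0005 -0.0001]
after-turn shift cm [ 6.09 -0.14  0.16] rows>= 2 per [ 3.044 -0.068  0.079]
```

apply_moves:
  increments: [1, 0.5, -0.15, 0.15, 0, 0, 0, 1, 1.5, 0, 0, 0, 0, 0, 1, 1.5, 0, 0, 0, 0, 0, 1, 1.5, 0, 0, 0, 0, 0, 1, 1, 0, 0, 0, 0, 0, 1, 0, 0, 0, 0, 0, 0, 1, 0, 0, 0, 0, 0, 0]

```text
time: 8.55
tcp_pos: [630.5, 71.0, 84.3]
ee_rot: [30.1, 55.0, -3.3]
wrist_force: [-0.1, -0.6, 0.5]
grip_width: 1.0
```

```bash
python3 - <<'E'
from h import *
o=st(); rel(o,1); go(NEST[1]+32*N,rack_R(30))
E
```

```text
t 8.55 q [-60.6  11.4  47.3 125.   11.3  14.3  30.2] p [630.5  71.   84.3] tq_tool [ 0.003  0.566 -0.406] F_tool [-0.44 -0.4   0.45] w 87.0
along slope x -0.6 y -1.4 n 32.5 axis err deg 0.13 phi 30.3
turn [-0.005  0.001  0.002] rows>= 1 per [-0.0055  0.0008  0.002 ]
after-turn shift cm [ 0.05  0.15 -0.02] rows>= 1 per [ 0.053  0.153 -0.024]
```

apply_moves:
  increments: [-1, 0, 0.12, 0, 0, 0, 0, -1, 0, 0, 0, 0, 0, 0, -1, 0, 0, 0, 0, 0, 0, -1, 0, 0, 0, 0, 0, 0, -1, 0, 0, 0, 0, 0, 0, -1, 0, 0, 0, 0, 0, 0, -1, 0, 0, 0, 0, 0, 0, -1, 0, 0, 0, 0, 0, 0, -1, 0, 0, 0, 0, 0, 0]
  newtons: 25

```text
time: 9.45
tcp_pos: [630.8, 71.7, 84.7]
ee_rot: [30.2, 55.0, -3.2]
wrist_force: [-4.3, -1.5, 3.9]
grip_width: 0.501
```

```bash
python3 - <<'E'
from h import *
o=st(); rel(o,1)
E
```

```text
t 9.45 q [-60.6  11.4  47.3 124.9  11.2  14.4  30.2] p [630.8  71.7  84.7] tq_tool [-0.042  0.724 -0.951] F_tool [-5.65 -2.1  -0.17] w 43.6
along slope x -0.1 y -0.7 n 32.7 axis err deg 0.10 phi 30.4
```

apply_moves:
  increments: [-1, 0, 0, 0, -0.08, 0, 0, -1, 0, 0, 0, -0.08, 0, 0, -1, 0, 0, 0, -0.08, 0, 0, -1, 0, 0, 0, -0.08, 0, 0]

```text
time: 9.85
tcp_pos: [631.0, 71.9, 84.9]
ee_rot: [11.8, 55.0, -3.2]
wrist_force: [-3.9, -1.3, 2.0]
grip_width: 0.499
```

```bash
python3 - <<'E'
from h import *
o=st(); rel(o,1)
E
```

```text
t 9.85 q [-56.5  10.6  42.6 124.7  15.8  14.7  44.4] p [631.   71.9  84.9] tq_tool [ 0.349  0.997 -0.529] F_tool [-3.81 -1.93 -1.62] w 43.4
along slope x 0.1 y -0.5 n 32.7 axis err deg 0.08 phi 11.9
```

apply_moves:
  increments: [-1, 0, 0, 0, -0.09, 0, 0, -1, 0, 0, 0, -0.09, 0, 0, -1, 0, 0, 0, -0.09, 0, 0, -1, 0, 0, 0, -0.09, 0, 0, -1, 0, 0, 0, -0.09, 0, 0]

```text
time: 10.35
tcp_pos: [631.0, 71.8, 84.9]
ee_rot: [-14.0, 55.0, -3.2]
wrist_force: [-4.5, -1.3, 2.5]
grip_width: 0.499
```

```bash
python3 - <<'E'
from h import *
o=st(); rel(o,1)
E
```

```text
t 10.35 q [-50.8   9.9  36.3 124.5  20.8  15.2  65.7] p [631.   71.8  84.9] tq_tool [ 0.368  1.085 -0.017] F_tool [-4.57 -1.02 -2.48] w 43.4
along slope x 0.1 y -0.6 n 32.7 axis err deg 0.08 phi -13.9
```

apply_moves:
  increments: [-1, 0, 0, 0, -0.09, 0, 0, -1, 0, 0, 0, -0.09, 0, 0, -1, 0, 0, 0, -0.09, 0, 0, -1, 0, 0, 0, -0.09, 0, 0, -1, 0, 0, 0, 0, 0, 0]

```text
time: 10.85
tcp_pos: [631.2, 71.5, 85.0]
ee_rot: [-34.6, 55.0, -3.2]
wrist_force: [-2.5, -0.7, 3.8]
grip_width: 0.498
```

```bash
python3 - <<'E'
from h import *
o=st(); rel(o,1)
E
```

```text
t 10.85 q [-46.4   9.5  31.6 124.3  24.   15.6  83.4] p [631.2  71.5  85. ] tq_tool [-0.045  0.918  0.002] F_tool [-4.56 -0.79 -0.38] w 43.3
along slope x 0.4 y -0.9 n 32.7 axis err deg 0.10 phi -34.4
```

Roller 1 shows a steady 0.35–0.37 N·m while turning, which makes it the stiffest. I'll release it and go to nest 2.

apply_moves:
  increments: [1, 0, 0, 0, 0, 0, 0, 1, 0, 0, 0, 0, 0, 0, 1, 0, 0, 0, 0, 0, 0, 1, 0, 0, 0, 0, 0, 0, 1, -1, 0, 0, 0, 0, 0, 1, -2, 0, 0, 0, 0, 0, 1, -2, 0, 0, 0, 0, 0, 1, -1, 0, 0, 0, 0, 0, 1, 0, 0, 0, 0, 0, 0, 1, 0, 0, 0, 0, 0, 0]

```text
time: 11.85
tcp_pos: [596.9, 74.3, 134.0]
ee_rot: [-34.4, 55.0, -3.1]
wrist_force: [0.5, 0.8, -0.3]
grip_width: 0.995
```

```bash
python3 - <<'E'
from h import *
o=st(); rel(o,1); go(NEST[2]+92*N)
E
```

```text
t 11.85 q [-51.1  -1.4  32.7 126.6  31.9  24.8  77.4] p [596.9  74.3 134. ] tq_tool [0.029 0.612 0.479] F_tool [0.55 0.52 0.64] w 86.6
along slope x 0.3 y 0.1 n 92.6 axis err deg 0.02 phi -34.4
after-turn shift cm [ 0.07 -9.48 -6.52] rows>= 3 per [ 0.023 -3.161 -2.173]
```

apply_moves:
  increments: [1, 0, -2.4, -1.65, 0, 0, 0, 1, 0, -2.4, -1.65, 0, 0, 0, 1, 0, -2.4, -1.65, 0, 0, 0, 1, 0, -2.3, -1.6, 0, 0, 0, 1, 0, 0, 0, 0, 0, 0, 1, 0, 0, 0, 0, 0, 0, 1, 0, 0, 0, 0, 0, 0]

```text
time: 12.55
tcp_pos: [590.3, -40.4, 133.6]
ee_rot: [-34.6, 55.0, -3.2]
wrist_force: [-0.2, 0.3, 0.1]
grip_width: 0.999
```

```bash
python3 - <<'E'
from h import *
o=st(); rel(o,2); go(NEST[2]+32*N,rack_R(-34))
c=cam('side'); im=c['img'][100:220,280:440,::-1]; cv2.imwrite('pics/side4.png',cv2.resize(im,None,fx=5,fy=5,interpolation=cv2.INTER_CUBIC))
E
```

```text
t 12.55 q [-47.   -5.2  44.1 128.9  18.6  20.8 104. ] p [590.3 -40.4 133.6] tq_tool [0.011 0.569 0.475] F_tool [-0.14  0.28  0.06] w 86.9
along slope x -0.3 y 0.2 n 92.6 axis err deg 0.07 phi -34.5
turn [ 0.008 -0.001  0.001] rows>= 1 per [ 0.008  -0.001   0.0007]
after-turn shift cm [ 6.06 -0.04  0.02] rows>= 2 per [ 3.029 -0.019  0.008]
```

View pics/side4.png

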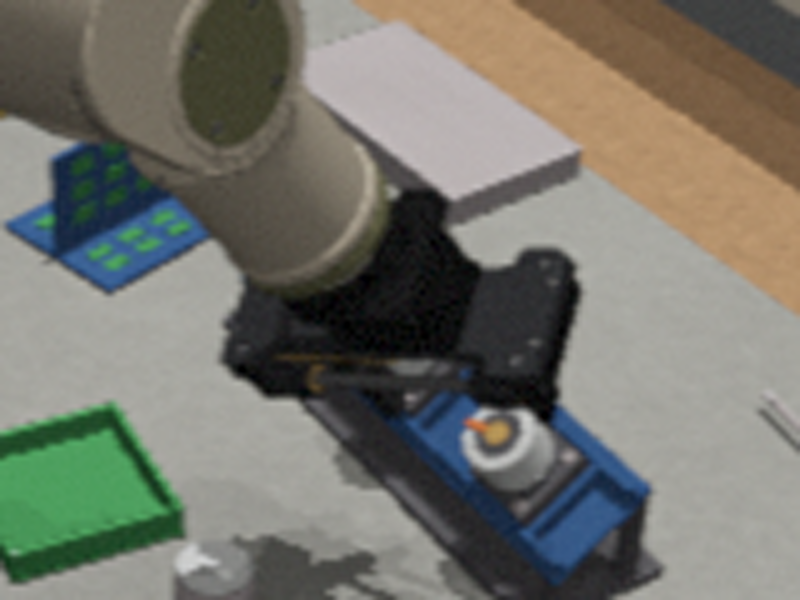

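The gripper stands above nest 2, whose hub is at crop (493,430), and nothing is in the way. I'll descend.

apply_moves:
  increments: [1, 0.5, 0, 0, 0, 0, 0, 1, 1.1, 0, 0, 0, 0, 0, 1, 1.1, 0, 0, 0, 0, 0, 1, 1.1, 0, 0, 0, 0, 0, 1, 1.1, 0, 0, 0, 0, 0, 1, 1.1, 0, 0, 0, 0, 0, 1, 0, 0, 0, 0, 0, 0, 1, 0, 0, 0, 0, 0, 0]

```text
time: 13.4
tcp_pos: [624.3, -43.4, 84.5]
ee_rot: [-34.6, 55.0, -3.3]
wrist_force: [0.1, 0.9, -0.6]
grip_width: 1.001
```

```bash
python3 - <<'E'
from h import *
o=st(); rel(o,2); go(NEST[2]+32*N,rack_R(-34))
E
```

```text
t 13.4 q [-41.7   8.5  42.5 126.5 -14.2  12.6 132.9] p [624.3 -43.4  84.5] tq_tool [-0.     0.605  0.468] F_tool [0.49 0.93 0.3 ] w 87.1
along slope x -0.5 y -1.0 n 32.7 axis err deg 0.13 phi -34.4
turn [ 0.007 -0.002  0.001] rows>= 1 per [ 0.0072 -0.0018  0.0013]
after-turn shift cm [0.07 0.05 0.1 ] rows>= 1 per [0.069 0.052 0.097]
```

apply_moves:
  increments: [-1, 0, 0.05, 0.05, 0, 0, 0, -1, 0, 0, 0, 0, 0, 0, -1, 0, 0, 0, 0, 0, 0, -1, 0, 0, 0, 0, 0, 0, -1, 0, 0, 0, 0, 0, 0, -1, 0, 0, 0, 0, 0, 0, -1, 0, 0, 0, 0, 0, 0, -1, 0, 0, 0, 0, 0, 0, -1, 0, 0, 0, 0, 0, 0]
  newtons: 25

```text
time: 14.3
tcp_pos: [625.1, -43.1, 85.4]
ee_rot: [-34.5, 54.9, -3.2]
wrist_force: [0.4, -3.5, 2.8]
grip_width: 0.496
```

```bash
python3 - <<'E'
from h import *
o=st(); rel(o,2)
E
```

```text
t 14.3 q [-41.9   8.5  42.6 126.5 -14.2  12.6 132.8] p [625.1 -43.1  85.4] tq_tool [ 0.088  0.594 -0.593] F_tool [-1.94 -4.04 -0.28] w 43.1
along slope x 0.6 y -0.7 n 33.0 axis err deg 0.12 phi -34.3
```

apply_moves:
  increments: [-1, 0, 0, 0, 0.08, 0, 0, -1, 0, 0, 0, 0.08, 0, 0, -1, 0, 0, 0, 0.08, 0, 0, -1, 0, 0, 0, 0.08, 0, 0]

```text
time: 14.7
tcp_pos: [625.2, -43.4, 85.5]
ee_rot: [-16.0, 54.9, -3.3]
wrist_force: [0.3, -4.8, 3.9]
grip_width: 0.497
```

```bash
python3 - <<'E'
from h import *
o=st(); rel(o,2)
E
```

```text
t 14.7 q [-46.    9.   47.3 126.6 -18.5  12.7 118.3] p [625.2 -43.4  85.5] tq_tool [-0.118  0.389 -1.084] F_tool [-2.91 -5.31  1.28] w 43.2
along slope x 0.8 y -1.0 n 33.0 axis err deg 0.15 phi -15.8
```

apply_moves:
  increments: [-1, 0, 0, 0, 0.09, 0, 0, -1, 0, 0, 0, 0.09, 0, 0, -1, 0, 0, 0, 0.09, 0, 0, -1, 0, 0, 0, 0.09, 0, 0, -1, 0, 0, 0, 0.09, 0, 0]

```text
time: 15.2
tcp_pos: [625.2, -44.0, 85.5]
ee_rot: [9.8, 54.9, -3.4]
wrist_force: [-0.5, -6.1, 4.1]
grip_width: 0.501
```

```bash
python3 - <<'E'
from h import *
o=st(); rel(o,2)
E
```

```text
t 15.2 q [-51.7  10.1  53.7 126.8 -25.5  13.2  99. ] p [625.2 -44.   85.5] tq_tool [-0.107 -0.129 -1.57 ] F_tool [-3.39 -5.67  3.26] w 43.6
along slope x 0.8 y -1.5 n 33.0 axis err deg 0.19 phi 10.0
```

apply_moves:
  increments: [-1, 0, 0, 0, 0.09, 0, 0, -1, 0, 0, 0, 0.09, 0, 0, -1, 0, 0, 0, 0.09, 0, 0, -1, 0, 0, 0, 0.09, 0, 0]

```text
time: 15.6
tcp_pos: [625.1, -44.3, 85.5]
ee_rot: [30.4, 54.9, -3.4]
wrist_force: [-1.9, -6.8, 5.3]
grip_width: 0.499
```

```bash
python3 - <<'E'
from h import *
o=st(); rel(o,2)
E
```

```text
t 15.6 q [-56.   11.3  58.7 126.9 -31.8  13.8  84.2] p [625.1 -44.3  85.5] tq_tool [-0.158 -0.592 -1.615] F_tool [-5.24 -5.02  5.07] w 43.4
along slope x 0.7 y -1.9 n 33.0 axis err deg 0.22 phi 30.6
```

Roller 2 shows about −0.12 to −0.16 N·m, so it is the middle one. Roller 0 is then the freest and roller 1 the stiffest. I'll release and check all three.

apply_moves:
  increments: [1, 0, 0, 0, 0, 0, 0, 1, 0, 0, 0, 0, 0, 0, 1, 0, 0, 0, 0, 0, 0, 1, 0, 0, 0, 0, 0, 0, 1, -1, 0, 0, 0, 0, 0, 1, -2, 0, 0, 0, 0, 0, 1, -2, 0, 0, 0, 0, 0, 1, -2, 0, 0, -0.1, 0, 0, 1, -1, 0, 0, -0.1, 0, 0, 1, -1, 0, 0, -0.1, 0, 0, 1, -1, 0, 0, -0.1, 0, 0, 1, -2, 0, 0, -0.1, 0, 0]

```text
time: 16.8
tcp_pos: [568.4, -33.7, 154.4]
ee_rot: [5.4, 56.3, -1.7]
wrist_force: [-1.1, 0.8, 0.7]
grip_width: 1.0
```

```bash
python3 - <<'E'
from h import *
o=st(); rel(o,2)
out=[]
for n,(x0,x1,y0,y1) in dict(top=(255,385,110,165),side=(305,425,125,215)).items():
    c=cam(n); out.append(cv2.resize(c['img'][y0:y1,x0:x1,::-1],None,fx=5.5,fy=5.5,interpolation=cv2.INTER_CUBIC)[:,:660])
w=max(a.shape[1] for a in out); out=[cv2.copyMakeBorder(a,0,0,0,w-a.shape[1],0) for a in out]
im=np.vstack(out); im=cv2.resize(im,None,fx=600/im.shape[0],fy=600/im.shape[0]); cv2.imwrite('pics/both5.png',im)
go(NEST[1]+92*N,rack_R(0))
E
```

```text
t 16.8 q [-61.  -16.7  53.7 129.6  34.7  30.3  52.9] p [568.4 -33.7 154.4] tq_tool [ 0.036  0.71  -0.031] F_tool [-1.24  0.71 -0.64] w 87.0
along slope x -6.6 y 5.7 n 122.3 axis err deg 1.55 phi 4.2
turn [-0.077 -0.021 -0.016] rows>= 1 per [-0.0774 -0.0211 -0.0156]
after-turn shift cm [ 3.14 10.91  0.49] rows>= 3 per [1.048 3.636 0.163]
```

View pics/both5.png

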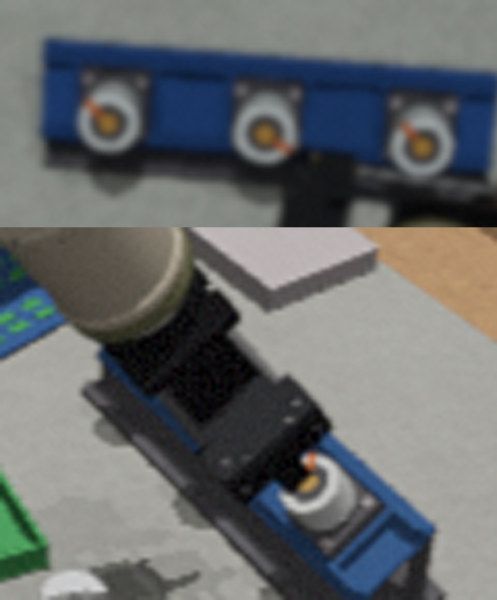

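The top crop (upper panel) shows the marks at (90,103), (290,150) and (407,128), each swung about 60–65° from its start. All three rollers are seated. Next I pick the stiffest one, in nest 1.

apply_moves:
  increments: [1, 0, 0, 0, -0.077, -0.021, -0.016, 1, 0.8, 2.75, 0.12, 0, 0, 0, 1, 0.8, 2.75, 0.12, 0, 0, 0, 1, 0.8, 2.7, 0.12, 0, 0, 0, 1, 0.7, 2.7, 0.12, 0, 0, 0, 1, 0, 0, 0, 0, 0, 0, 1, 0, 0, 0, 0, 0, 0, 1, 0, 0, 0, 0, 0, 0]

```text
time: 17.7
tcp_pos: [596.6, 72.9, 131.3]
ee_rot: [-0.1, 55.2, -3.4]
wrist_force: [-1.0, 0.1, -0.4]
grip_width: 0.996
```

```bash
python3 - <<'E'
from h import *
o=st(); rel(o,1); go(NEST[1]+32*N,rack_R(0))
E
```

```text
t 17.7 q [-66.   -2.2  47.8 127.2  33.5  25.   42. ] p [596.6  72.9 131.3] tq_tool [-0.016  0.653  0.067] F_tool [-0.27  0.09 -1.05] w 86.7
along slope x -1.4 y -1.3 n 90.5 axis err deg 0.26 phi 0.2
turn [-0.003 -0.003  0.003] rows>= 1 per [-0.0032 -0.0032  0.0033]
after-turn shift cm [5.85 0.13 0.14] rows>= 2 per [2.927 0.065 0.072]
```

apply_moves:
  increments: [1, 0.5, 0.12, 0.12, -0.003, -0.003, 0.003, 1, 1.1, 0, 0, 0, 0, 0, 1, 1.1, 0, 0, 0, 0, 0, 1, 1.1, 0, 0, 0, 0, 0, 1, 1.1, 0, 0, 0, 0, 0, 1, 0.9, 0, 0, 0, 0, 0, 1, 0, 0, 0, 0, 0, 0, 1, 0, 0, 0, 0, 0, 0]

```text
time: 18.5
tcp_pos: [631.1, 72.4, 84.9]
ee_rot: [-0.0, 55.0, -3.1]
wrist_force: [-0.3, 0.8, 0.5]
grip_width: 1.002
```

```bash
python3 - <<'E'
from h import *
o=st(); rel(o,1); go(NEST[1]+32*N,rack_R(0))
E
```

```text
t 18.5 q [-58.4  10.9  44.7 124.8  13.8  14.5  58.1] p [631.1  72.4  84.9] tq_tool [ 0.019  0.664 -0.024] F_tool [-0.62  0.73 -0.03] w 87.2
along slope x 0.2 y -0.0 n 32.8 axis err deg 0.04 phi -0.0
turn [0.    0.001 0.   ] rows>= 1 per [0.0002 0.0005 0.0004]
after-turn shift cm [ 0.08  0.   -0.02] rows>= 1 per [ 0.077  0.005 -0.017]
```

apply_moves:
  increments: [-1, 0.05, -0.08, 0, 0, 0, 0, -1, 0, 0, 0, 0, 0, 0, -1, 0, 0, 0, 0, 0, 0, -1, 0, 0, 0, 0, 0, 0, -1, 0, 0, 0, 0, 0, 0, -1, 0, 0, 0, 0, 0, 0, -1, 0, 0, 0, 0, 0, 0, -1, 0, 0, 0, 0, 0, 0, -1, 0, 0, 0, 0, 0, 0, -1, 0, 0, 0, 0, 0, 0]
  newtons: 40

```text
time: 19.5
tcp_pos: [631.0, 71.9, 84.3]
ee_rot: [-0.1, 55.0, -3.1]
wrist_force: [-4.8, -2.4, 4.2]
grip_width: 0.499
```

apply_moves:
  increments: [-1, -0.5, 0, 0, 0, 0, 0, -1, -1, 0, 0, 0, 0, 0, -1, -1, 0, 0, 0, 0, 0, -1, -1.5, 0, 0, 0, 0, 0, -1, -1.5, 0, 0, 0, 0, 0, -1, -1, 0, 0, 0, 0, 0, -1, -0.5, 0, 0, 0, 0, 0, -1, 0, 0, 0, 0, 0, 0]

```text
time: 20.3
tcp_pos: [590.9, 75.1, 142.0]
ee_rot: [0.1, 55.0, -2.9]
wrist_force: [0.8, -0.6, -3.8]
grip_width: 0.492
```

```bash
python3 - <<'E'
from h import *
o=st(); rel(o,1)
c=cam('side'); im=c['img'][90:210,280:440,::-1]; cv2.imwrite('pics/side6.png',cv2.resize(im,None,fx=5,fy=5,interpolation=cv2.INTER_CUBIC))
def down_R(y): 
    y=y/np.linalg.norm(y);x=np.array([0,0,-1.]);return np.stack([x,y,np.cross(x,y)],1)
go(RED+[0,0,130],down_R(RY))
E
```

```text
t 20.3 q [-70.1  -5.7  50.6 127.6  37.5  27.6  39.4] p [590.9  75.1 142. ] tq_tool [-0.004  1.136  0.052] F_tool [ 3.58 -0.57 -1.54] w 42.8
along slope x -0.1 y 0.5 n 102.6 axis err deg 0.12 phi -0.1
turn [ 0.002  0.611 -0.001] rows>= 5 per [ 0.0003  0.1222 -0.0002]
after-turn shift cm [  1.16 -29.93 -12.96] rows>= 7 per [ 0.166 -4.275 -1.852]
```

View pics/side6.png

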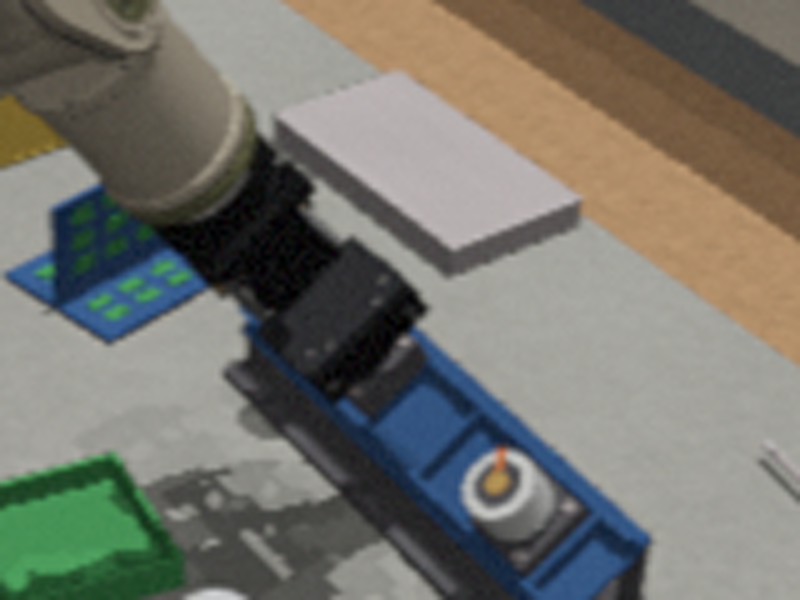

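The roller from nest 1 is lifted, at crop (390,370), with its nest empty and roller 2 undisturbed. I'll turn the tool upright.

apply_moves:
  increments: [-1, 0, 0, 0, 0, 0.06, 0, -1, 0, -1, 0, 0, 0.11, 0, -1, 0, -1, 0, 0, 0.11, 0, -1, 0, -1, 0, 0, 0.11, 0, -1, 0, -1, 0, 0, 0.11, 0, -1, 0, -1, 0, 0, 0.111, 0, -1, 0, -1, 0, 0, 0, 0, -1, 0, 0, 0, 0, 0, 0]

```text
time: 21.15
tcp_pos: [587.1, 11.7, 138.9]
ee_rot: [-15.9, 86.9, -19.6]
wrist_force: [-0.6, -0.6, -3.4]
grip_width: 0.499
```

```bash
cat >> h.py <<'E'
def down_R(y): 
    y=y/np.linalg.norm(y);x=np.array([0,0,-1.]);return np.stack([x,y,np.cross(x,y)],1)
E
python3 - <<'E'
from h import *
o=st(); go(RED+[0,0,130],down_R(RY))
E
```

```text
t 21.15 q [-51.8  23.   56.4 100.8 -20.2  64.3  96.8] p [587.1  11.7 138.9] tq_tool [ 0.004  0.067 -0.039] F_tool [ 3.39 -0.61 -0.77] w 43.4
turn [-0.011  0.052  0.015] rows>= 1 per [-0.0112  0.0518  0.015 ]
after-turn shift cm [  0.89 -23.6  -12.92] rows>= 6 per [ 0.149 -3.933 -2.153]
```

apply_moves:
  increments: [-1, 0, -1.5, -0.8, -0.005, 0.025, 0.007, -1, 0, -2.9, -1.6, -0.005, 0.025, 0.007, -1, 0, -2.9, -1.6, 0, 0, 0, -1, 0, -2.9, -1.6, 0, 0, 0, -1, 0, -1.5, -0.8, 0, 0, 0]

```text
time: 21.65
tcp_pos: [514.8, -99.9, 139.0]
ee_rot: [62.1, 89.7, 59.1]
wrist_force: [-0.4, 0.8, -3.2]
grip_width: 0.496
```

```bash
python3 - <<'E'
from h import *
o=st(); go(RED+[0,0,130],down_R(RY))
E
```

```text
t 21.65 q [-46.1  15.9  60.6 107.5 -15.5  65.3 107.1] p [514.8 -99.9 139. ] tq_tool [-0.004 -0.007 -0.028] F_tool [ 3.18  0.73 -0.41] w 43.1
turn [ 0.001  0.002 -0.004] rows>= 1 per [ 0.0009  0.0022 -0.0042]
after-turn shift cm [  0.9  -12.06  -6.3 ] rows>= 3 per [ 0.299 -4.021 -2.098]
```

apply_moves:
  increments: [-1, 0, -2.4, -1.25, 0, 0, 0, -1, 0, -2.9, -1.5, 0, 0, 0, -1, 0, -2.9, -1.5, 0, 0, 0, -1, 0, -2.4, -1.25, 0, 0, 0, -1, 0, -1.2, -0.6, 0, 0, 0, -1, 0, 0, 0, 0, 0, 0, -1, 0, 0, 0, 0, 0, 0, -1, 0, 0, 0, 0, 0, 0]

```text
time: 22.45
tcp_pos: [450.7, -211.5, 138.8]
ee_rot: [82.5, 89.8, 79.8]
wrist_force: [-0.5, -0.7, -3.0]
grip_width: 0.496
```

```bash
python3 - <<'E'
from h import *
o=st(); go(RED+[0,0,39],down_R(RY))
out=[]
for n,(x0,x1,y0,y1) in dict(top=(360,460,160,240),side=(320,430,190,310)).items():
    c=cam(n); out.append(cv2.resize(c['img'][y0:y1,x0:x1,::-1],(400,int(400*(y1-y0)/(x1-x0)))))
h=max(a.shape[0] for a in out); out=[cv2.copyMakeBorder(a,0,h-a.shape[0],0,0,0) for a in out]
cv2.imwrite('pics/both7.png',np.hstack(out))
E
```

```text
t 22.45 q [-38.2  11.4  64.9 111.2 -11.6  64.5 118.5] p [ 450.7 -211.5  138.8] tq_tool [0.014 0.022 0.007] F_tool [ 2.96 -0.69 -0.43] w 43.1
turn [ 0.005  0.    -0.003] rows>= 1 per [ 0.0053  0.0004 -0.003 ]
after-turn shift cm [ 9.98 -0.57 -0.49] rows>= 3 per [ 3.325 -0.192 -0.164]
```

View pics/both7.png

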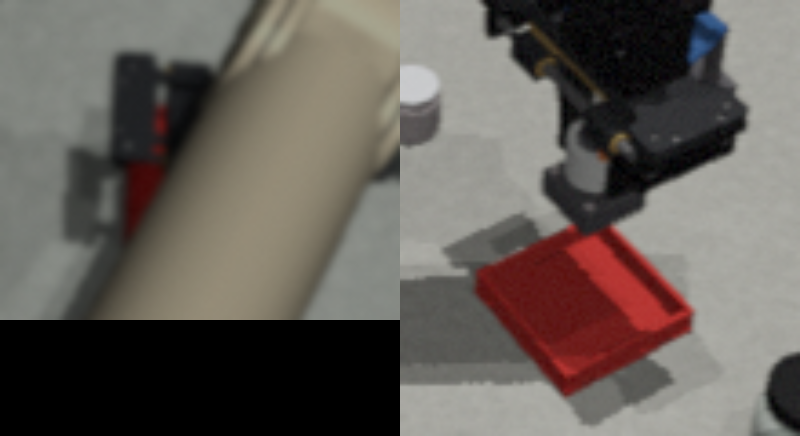

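The side view shows the roller upright in the gripper, hovering over the red tray at crop (595,190) with the tray below it. I'll lower it.

apply_moves:
  increments: [-1, 1, -0.55, -0.5, 0.005, 0, -0.003, -1, 2, 0, 0, 0, 0, 0, -1, 2, 0, 0, 0, 0, 0, -1, 2, 0, 0, 0, 0, 0, -1, 1.5, 0, 0, 0, 0, 0, -1, 0.5, 0, 0, 0, 0, 0, -1, 0, 0, 0, 0, 0, 0, -1, 0, 0, 0, 0, 0, 0]

```text
time: 23.35
tcp_pos: [444.6, -218.7, 49.3]
ee_rot: [-57.4, 90.0, -60.7]
wrist_force: [-0.0, -0.4, -4.6]
grip_width: 0.495
```

```bash
python3 - <<'E'
from h import *
o=st(); go(RED+[0,0,38],down_R(RY))
E
```

```text
t 23.35 q [-29.6  20.9  58.5 116.1 -21.8  54.6 127. ] p [ 444.6 -218.7   49.3] tq_tool [0.041 0.017 0.036] F_tool [ 4.59 -0.41  0.01] w 43.1
turn [-0.003  0.     0.001] rows>= 1 per [-0.0026  0.0004  0.0006]
after-turn shift cm [1.13 0.18 0.08] rows>= 1 per [1.128 0.177 0.079]
```

apply_moves:
  increments: [-1, 0.5, 0, 0, 0, 0, 0, -1, 0.3, 0, 0, 0, 0, 0, -1, 0.15, 0, 0, 0, 0, 0, -1, 0, 0, 0, 0, 0, 0, -1, 0, 0, 0, 0, 0, 0]

```text
time: 23.85
tcp_pos: [444.5, -218.4, 39.4]
ee_rot: [-94.8, 90.0, -98.0]
wrist_force: [-0.5, 0.3, -3.8]
grip_width: 0.495
```

apply_moves:
  increments: [-1, 0.1, 0, 0, 0, 0, 0, -1, 0.1, 0, 0, 0, 0, 0, -1, 0, 0, 0, 0, 0, 0]

```text
time: 24.15
tcp_pos: [444.7, -218.4, 38.0]
ee_rot: [71.2, 90.0, 68.0]
wrist_force: [-3.7, 2.1, 8.3]
grip_width: 0.501
```

Contact: the vertical force went from −3.8 N to +8.3 N. I'll release and rise.

apply_moves:
  increments: [1, 0, 0, 0, 0, 0, 0, 1, 0, 0, 0, 0, 0, 0, 1, 0, 0, 0, 0, 0, 0, 1, 0, 0, 0, 0, 0, 0, 1, 0, 0, 0, 0, 0, 0, 1, -0.5, 0, 0, 0, 0, 0, 1, -1.5, 0, 0, 0, 0, 0, 1, -3, 0, 0, 0, 0, 0, 1, -3, 0, 0, 0, 0, 0, 1, -3, 0, 0, 0, 0, 0, 1, -2, 0, 0, 0, 0, 0, 1, 0, 0, 0, 0, 0, 0]

```text
time: 25.35
tcp_pos: [445.8, -219.0, 169.8]
ee_rot: [5.1, 89.8, 1.9]
wrist_force: [0.1, 0.4, 0.2]
grip_width: 1.003
```

```bash
python3 - <<'E'
from h import *
o=st(); go(NEST[0]+100*N,rack_R(0))
c=cam('side'); im=c['img'][100:310,290:450,::-1]; cv2.imwrite('pics/side8.png',cv2.resize(im,None,fx=2.8,fy=2.8,interpolation=cv2.INTER_CUBIC))
E
```

```text
t 25.35 q [-41.6   7.3  67.9 109.5  -7.5  67.7 115.7] p [ 445.8 -219.   169.8] tq_tool [-0.02   0.001 -0.026] F_tool [-0.24  0.43  0.05] w 87.2
turn [-0.003 -0.607  0.   ] rows>= 5 per [-5.000e-04 -1.213e-01  1.000e-04]
after-turn shift cm [ 9.95 41.59  8.99] rows>= 9 per [1.105 4.621 0.999]
```

View pics/side8.png

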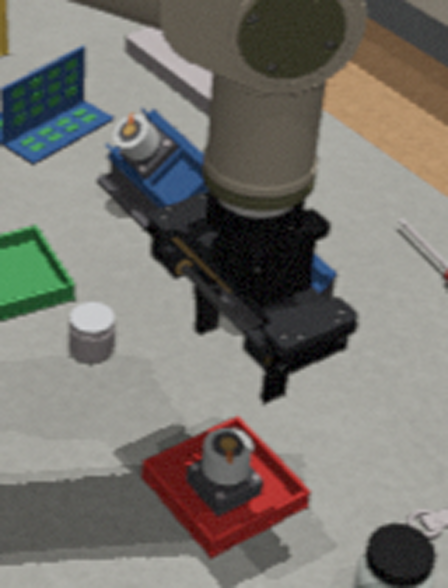

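The roller stands upright in the middle of the red tray, at crop (228,470). Back to nest 0 for the freest.

apply_moves:
  increments: [1, 0, 1.8, 0.6, 0, 0, 0, 1, 0, 3.8, 1.2, 0, 0, 0, 1, 0, 3.8, 1.2, 0, 0, 0, 1, 0, 3.8, 1.2, 0, 0, 0, 1, 0, 3.8, 1.2, 0, 0, 0, 1, 0, 3.8, 1.2, 0, 0, 0, 1, 0, 3.8, 1.2, 0, 0, 0, 1, 0, 3.8, 1.2, 0, 0, 0, 1, 0, 3.8, 1.2, 0, 0, 0, 1, 0, 3.8, 1.2, 0, 0, 0, 1, 0, 3, 1, 0, 0, 0, 1, 0, 2, 0.5, 0, 0, 0]

```text
time: 26.6
tcp_pos: [596.0, 186.4, 165.1]
ee_rot: [-150.2, 89.9, -153.3]
wrist_force: [-0.2, -1.1, 0.3]
grip_width: 0.998
```

```bash
python3 - <<'E'
from h import *
o=st(); go(NEST[0]+110*N,rack_R(0))
E
```

```text
t 26.6 q [-59.6  28.1  51.5  90.2 -22.7  72.9  82.4] p [596.  186.4 165.1] tq_tool [-0.01   0.061  0.036] F_tool [-0.32 -1.13 -0.13] w 86.8
turn [ 0.    -0.613  0.001] rows>= 5 per [ 1.000e-04 -1.226e-01  2.000e-04]
after-turn shift cm [ 1.21  0.3  -1.24] rows>= 1 per [ 1.209  0.302 -1.244]
```

apply_moves:
  increments: [1, 0, 0, 0, 0, -0.06, 0, 1, 0, 0, 0, 0, -0.11, 0, 1, 0, 0, 0, 0, -0.11, 0, 1, 0, 0, 0, 0, -0.11, 0, 1, 0, 0, 0, 0, -0.11, 0, 1, 0, 0.3, -1.2, 0, -0.113, 0, 1, 0, 0, 0, 0, 0, 0, 1, 0, 0, 0, 0, 0, 0, 1, 0, 0, 0, 0, 0, 0]

```text
time: 27.5
tcp_pos: [590.8, 178.2, 167.9]
ee_rot: [-1.6, 59.9, -5.4]
wrist_force: [0.3, 0.3, -0.5]
grip_width: 0.999
```

```bash
python3 - <<'E'
from h import *
o=st(); rel(o,0); go(NEST[0]+75*N,rack_R(0))
E
```

```text
t 27.5 q [-99.9   3.2  72.3 117.8  21.8  37.7  43.4] p [590.8 178.2 167.9] tq_tool [0.009 0.587 0.058] F_tool [ 0.56  0.35 -0.03] w 86.9
along slope x 10.2 y -11.5 n 127.1 axis err deg 5.03 phi 0.3
turn [-0.006 -0.085  0.021] rows>= 1 per [-0.0058 -0.0853  0.0208]
after-turn shift cm [ 5.21  1.15 -1.02] rows>= 2 per [ 2.603  0.576 -0.51 ]
```

apply_moves:
  increments: [1, 0, 0, 0, -0.12, 0, 0, 1, 0, 0, 0, -0.12, 0, 0, 1, 0, 0, 0, -0.12, 0, 0, 1, 0, 0, 0, -0.12, 0, 0, 1, 0, 0, 0, -0.12, 0, 0, 1, 0, 0, 0, 0, 0, 0, 1, 0, 0, 0, 0, 0, 0]

```text
time: 28.2
tcp_pos: [591.0, 177.4, 167.8]
ee_rot: [-35.9, 59.8, -5.6]
wrist_force: [0.5, 0.1, 0.4]
grip_width: 1.005
```

```bash
python3 - <<'E'
from h import *
o=st(); rel(o,0); go(NEST[0]+85*N,rack_R(-35))
E
```

```text
t 28.2 q [-96.4   2.7  68.5 117.8  22.9  37.9  76.6] p [591.  177.4 167.8] tq_tool [0.053 0.555 0.435] F_tool [-0.08 -0.22  0.6 ] w 87.5
along slope x 10.3 y -12.3 n 126.9 axis err deg 5.00 phi -33.8
turn [-0.021 -0.082 -0.03 ] rows>= 1 per [-0.0206 -0.0821 -0.0298]
after-turn shift cm [ 4.19  1.6  -0.14] rows>= 1 per [ 4.186  1.595 -0.14 ]
```

apply_moves:
  increments: [1, 0, 0.5, 0, 0, 0, 0, 1, 0, 0.5, 0, 0, 0, 0, 1, 0.5, 0.5, -0.1, 0, -0.02, -0.007, 1, 1, 0.1, 0, 0, -0.02, -0.007, 1, 1, 0, 0, 0, -0.02, -0.008, 1, 1, 0, 0, 0, -0.02, -0.008, 1, 0, 0, 0, 0, 0, 0, 1, 0, 0, 0, 0, 0, 0]

```text
time: 29.0
tcp_pos: [601.1, 190.1, 132.9]
ee_rot: [-34.2, 55.1, -3.2]
wrist_force: [0.0, 0.1, -0.4]
grip_width: 0.992
```

```bash
python3 - <<'E'
from h import *
o=st(); rel(o,0); go(NEST[0]+75*N,rack_R(-35))
E
```

```text
t 29.0 q [-94.3   9.7  67.  121.9  21.6  26.   73.9] p [601.1 190.1 132.9] tq_tool [0.013 0.518 0.485] F_tool [ 0.32  0.18 -0.11] w 86.3
along slope x -2.0 y 0.9 n 92.8 axis err deg 0.14 phi -34.1
turn [-0.016 -0.002 -0.   ] rows>= 1 per [-0.0159 -0.0024 -0.0001]
after-turn shift cm [ 1.78 -0.19  0.11] rows>= 1 per [ 1.782 -0.186  0.11 ]
```

apply_moves:
  increments: [1, 0.5, -0.19, 0.11, 0, 0, 0, 1, 1.1, 0, 0, 0, 0, 0, 1, 1.1, 0, 0, 0, 0, 0, 1, 1.1, 0, 0, 0, 0, 0, 1, 1.1, 0, 0, 0, 0, 0, 1, 1.1, 0, 0, 0, 0, 0, 1, 0, 0, 0, 0, 0, 0, 1, 0, 0, 0, 0, 0, 0]

```text
time: 29.8
tcp_pos: [637.3, 187.2, 85.5]
ee_rot: [-34.1, 55.1, -3.1]
wrist_force: [0.4, 0.0, -0.6]
grip_width: 0.998
```

```bash
python3 - <<'E'
from h import *
o=st(); rel(o,0); go(NEST[0]+32*N,rack_R(-35))
E
```

```text
t 29.8 q [-75.8  19.5  52.2 119.3   8.4  18.4  84.3] p [637.3 187.2  85.5] tq_tool [0.019 0.533 0.444] F_tool [ 0.67  0.08 -0.  ] w 86.8
along slope x 0.5 y -0.0 n 33.2 axis err deg 0.08 phi -34.1
turn [-0.016 -0.001 -0.   ] rows>= 1 per [-0.0164 -0.0014 -0.0005]
after-turn shift cm [ 0.12  0.03 -0.04] rows>= 1 per [ 0.118  0.032 -0.041]
```

apply_moves:
  increments: [-1, 0.08, -0.05, 0, 0, 0, 0, -1, 0, 0, 0, 0, 0, 0, -1, 0, 0, 0, 0, 0, 0, -1, 0, 0, 0, 0, 0, 0, -1, 0, 0, 0, 0, 0, 0, -1, 0, 0, 0, 0, 0, 0, -1, 0, 0, 0, 0, 0, 0, -1, 0, 0, 0, 0, 0, 0, -1, 0, 0, 0, 0, 0, 0, -1, 0, 0, 0, 0, 0, 0]
  newtons: 40

```text
time: 30.8
tcp_pos: [637.8, 186.7, 84.3]
ee_rot: [-34.1, 55.1, -3.1]
wrist_force: [-2.0, 0.7, 1.0]
grip_width: 0.498
```

apply_moves:
  increments: [-1, 0, 0, 0, -0.08, 0, 0, -1, 0, 0, 0, -0.08, 0, 0, -1, 0, 0, 0, -0.08, 0, 0]

```text
time: 31.1
tcp_pos: [637.7, 186.8, 84.2]
ee_rot: [-48.1, 55.1, -3.1]
wrist_force: [-1.4, 0.8, 0.2]
grip_width: 0.501
```

```bash
python3 - <<'E'
from h import *
o=st(); rel(o,0)
E
```

```text
t 31.1 q [-72.8  18.6  48.7 119.2  13.   18.6  94.3] p [637.7 186.8  84.2] tq_tool [-0.011  0.5    0.856] F_tool [-1.03  1.25 -0.2 ] w 43.6
along slope x 0.2 y -0.4 n 31.9 axis err deg 0.10 phi -48.0
```

apply_moves:
  increments: [-1, 0, 0, 0, -0.08, 0, 0, -1, 0, 0, 0, -0.08, 0, 0]

```text
time: 31.3
tcp_pos: [637.7, 186.8, 84.2]
ee_rot: [-57.2, 55.1, -3.1]
wrist_force: [-1.1, 0.1, -0.1]
grip_width: 0.496
```

```bash
python3 - <<'E'
from h import *
o=st(); rel(o,0)
E
```

```text
t 31.3 q [-71.   17.9  46.5 119.1  15.8  18.9 101. ] p [637.7 186.8  84.2] tq_tool [0.017 0.346 0.893] F_tool [-0.56  0.77 -0.49] w 43.2
along slope x 0.1 y -0.4 n 31.9 axis err deg 0.10 phi -57.2
```

apply_moves:
  increments: [-1, 0, 0, 0, -0.08, 0, 0]

```text
time: 31.4
tcp_pos: [637.6, 186.9, 84.1]
ee_rot: [-61.8, 55.1, -3.1]
wrist_force: [-2.2, 0.5, -0.2]
grip_width: 0.498
```

```bash
python3 - <<'E'
from h import *
o=st(); rel(o,0)
E
```

```text
t 31.4 q [-70.1  17.6  45.3 119.1  17.1  19.  104.4] p [637.6 186.9  84.1] tq_tool [0.039 0.313 1.042] F_tool [-1.06  1.87 -0.57] w 43.3
along slope x 0.0 y -0.3 n 31.9 axis err deg 0.10 phi -61.8
```

apply_moves:
  increments: [-1, 0, 0, 0, -0.08, 0, 0]

```text
time: 31.5
tcp_pos: [637.6, 186.9, 84.1]
ee_rot: [-66.4, 55.1, -3.1]
wrist_force: [-1.9, 1.1, -0.2]
grip_width: 0.497
```

```bash
python3 - <<'E'
from h import *
o=st(); rel(o,0)
E
```

```text
t 31.5 q [-69.2  17.4  44.2 119.   18.4  19.2 107.9] p [637.6 186.9  84.1] tq_tool [0.074 0.218 1.058] F_tool [-0.99  1.99  0.26] w 43.2
along slope x -0.0 y -0.3 n 31.9 axis err deg 0.11 phi -66.4
```

Four readings while turning average about 0.03 N·m, which confirms roller 0 as the freest. I'll turn back for joint room, then lift.

apply_moves:
  increments: [-1, 0, 0, 0, 0.11, 0, 0, -1, 0, 0, 0, 0.13, 0, 0, -1, 0, 0, 0, 0.13, 0, 0, -1, 0, 0, 0, 0.13, 0, 0, -1, 0, 0, 0, 0.13, 0, 0, -1, 0, 0, 0, 0.13, 0, 0, -1, 0, 0, 0, 0.13, 0, 0, -1, 0, 0, 0, 0, 0, 0]

```text
time: 32.3
tcp_pos: [637.9, 186.4, 84.3]
ee_rot: [-15.2, 55.1, -3.2]
wrist_force: [-2.5, -0.8, 2.8]
grip_width: 0.498
```

apply_moves:
  increments: [-1, -0.5, 0, 0, 0, 0, 0, -1, -1, 0, 0, 0, 0, 0, -1, -1, 0, 0, 0, 0, 0, -1, -1.5, 0, 0, 0, 0, 0, -1, -1.5, 0, 0, 0, 0, 0, -1, -1, 0, 0, 0, 0, 0, -1, -0.5, 0, 0, 0, 0, 0, -1, 0, 0, 0, 0, 0, 0]

```text
time: 33.1
tcp_pos: [597.0, 189.2, 141.4]
ee_rot: [-15.3, 55.2, -3.0]
wrist_force: [-0.5, 0.8, -3.2]
grip_width: 0.495
```

```bash
python3 - <<'E'
from h import *
o=st(); rel(o,0)
R=Rt(o); 
y=Ro.from_rotvec(RY*np.radians(35)).apply(R[:,1]); go(GREEN+[0,0,140],down_R(y*[1,1,0]))
c=cam('side'); im=c['img'][90:210,280:440,::-1]; cv2.imwrite('pics/side9.png',cv2.resize(im,None,fx=5,fy=5,interpolation=cv2.INTER_CUBIC))
E
```

```text
t 33.1 q [-102.3    9.6   75.5  122.1   19.3   26.7   57.8] p [597.  189.2 141.4] tq_tool [0.03  1.177 0.361] F_tool [ 2.33  1.32 -2.02] w 43.1
along slope x -0.4 y -0.2 n 102.1 axis err deg 0.18 phi -15.3
turn [0.    0.586 0.16 ] rows>= 5 per [0.     0.1173 0.032 ]
after-turn shift cm [  0.14  -0.68 -16.93] rows>= 4 per [ 0.035 -0.171 -4.233]
```

View pics/side9.png

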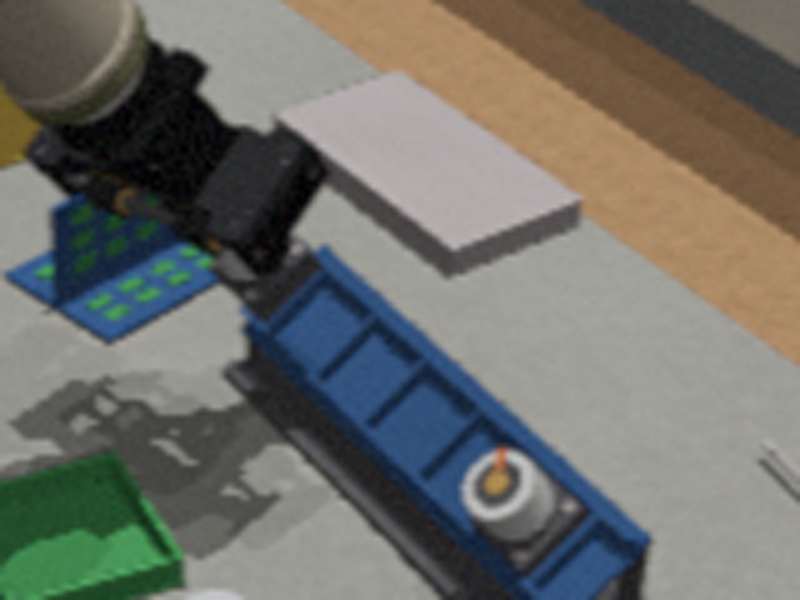

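Roller 0 is lifted clear, at crop (275,285). Joint 3 is near its limit, so I'll take small steps.

apply_moves:
  increments: [-1, 0, 0, 0, 0, 0.039, 0.011]

```text
time: 33.25
tcp_pos: [596.1, 189.5, 140.2]
ee_rot: [-15.4, 57.6, -3.1]
wrist_force: [-0.5, 0.1, -4.4]
grip_width: 0.497
```

```bash
python3 - <<'E'
from h import *
o=st(); rel(o,0); print(o['qd'].round(1))
E
```

```text
t 33.25 q [-96.9   9.5  70.6 120.4  15.5  29.3  61.9] p [596.1 189.5 140.2] tq_tool [0.046 1.185 0.319] F_tool [ 3.45  0.83 -2.62] w 43.2
along slope x -1.9 y 0.1 n 101.6 axis err deg 2.56 phi -15.4
[ 56.8  -3.3 -50.9 -20.5 -38.5  28.4  42.9]
```

J3 is falling, as hoped. Continuing upright.

apply_moves:
  increments: [-1, 0, 0, 0, 0, 0.058, 0.016, -1, 0, 0, 0, 0, 0.078, 0.021, -1, 0, 0, 0, 0, 0.098, 0.027, -1, 0, 0, 0, 0, 0.098, 0.027, -1, 0, 0, 0, 0, 0.098, 0.027, -1, 0, 0, 0, 0, 0.078, 0.021, -1, 0, 0, 0, 0, 0.039, 0.011, -1, 0, 0, 0, 0, 0, 0]

```text
time: 34.05
tcp_pos: [598.8, 187.7, 140.1]
ee_rot: [-34.9, 90.0, -22.7]
wrist_force: [-0.3, -0.2, -3.6]
grip_width: 0.496
```

```bash
python3 - <<'E'
from h import *
o=st(); 
R=Rt(o); go(GREEN+[0,0,140],down_R(R[:,1]*[1,1,0])); print(R.round(3))
E
```

```text
t 34.05 q [-56.8  28.5  47.4  91.3 -22.   69.9  96.9] p [598.8 187.7 140.1] tq_tool [-0.016  0.009  0.013] F_tool [ 3.59 -0.12 -0.31] w 43.2
turn [0. 0. 0.] rows>= 1 per [0.     0.0002 0.0002]
after-turn shift cm [ 1.000e-02 -5.400e-01 -1.708e+01] rows>= 4 per [ 3.000e-03 -1.360e-01 -4.269e+00]
[[ 0.    -0.21   0.978]
 [-0.     0.978  0.21 ]
 [-1.    -0.     0.   ]]
```

apply_moves:
  increments: [-1, 0, 0, -1.5, 0, 0, 0, -1, 0, -0.1, -3, 0, 0, 0, -1, 0, -0.2, -3.5, 0, 0, 0, -1, 0, -0.1, -3.5, 0, 0, 0, -1, 0, -0.1, -3, 0, 0, 0, -1, 0, 0, -1.7, 0, 0, 0, -1, 0, 0, -0.9, 0, 0, 0, -1, 0, 0, 0, 0, 0, 0, -1, 0, 0, 0, 0, 0, 0]

```text
time: 34.95
tcp_pos: [431.8, 148.5, 141.2]
ee_rot: [37.3, 89.8, 49.5]
wrist_force: [-0.3, 0.0, -3.3]
grip_width: 0.499
```

```bash
python3 - <<'E'
from h import *
o=st(); 
R=Rt(o); go(GREEN+[0,0,39],down_R(R[:,1]*[1,1,0]))
c=cam('side'); im=c['img'][130:230,240:370,::-1]; cv2.imwrite('pics/side10.png',cv2.resize(im,None,fx=5,fy=5,interpolation=cv2.INTER_CUBIC))
E
```

```text
t 34.95 q [-76.6  -1.   52.6 116.4   0.8  64.   77.9] p [431.8 148.5 141.2] tq_tool [0.056 0.021 0.025] F_tool [ 3.25  0.07 -0.3 ] w 43.4
turn [-0.     0.003 -0.002] rows>= 1 per [-0.      0.0029 -0.0022]
after-turn shift cm [10.22 -0.22  0.08] rows>= 3 per [ 3.407 -0.075  0.025]
```

View pics/side10.png

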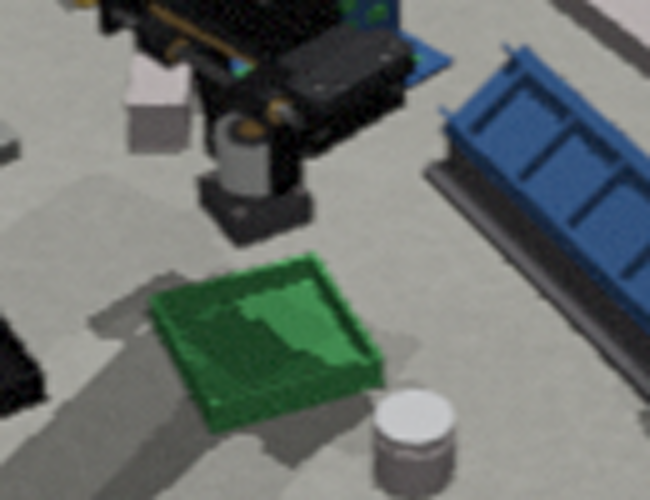

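The roller hangs upright over the green tray, at crop (255,200). I'll lower it.

apply_moves:
  increments: [-1, 1, -0.2, 0.1, 0, 0.003, -0.002, -1, 2, 0, 0, 0, 0, 0, -1, 2, 0, 0, 0, 0, 0, -1, 2, 0, 0, 0, 0, 0, -1, 1.7, 0, 0, 0, 0, 0, -1, 0.8, 0, 0, 0, 0, 0, -1, 0, 0, 0, 0, 0, 0, -1, 0, 0, 0, 0, 0, 0]

```text
time: 35.8
tcp_pos: [433.6, 145.9, 46.6]
ee_rot: [-111.2, 89.9, -99.1]
wrist_force: [0.8, -0.1, -3.9]
grip_width: 0.497
```

```bash
python3 - <<'E'
from h import *
o=st(); 
R=Rt(o); go(GREEN+[0,0,38],down_R(R[:,1]*[1,1,0]))
E
```

```text
t 35.8 q [-72.2  12.1  52.4 121.3 -12.   52.   89.2] p [433.6 145.9  46.6] tq_tool [-0.007  0.045  0.01 ] F_tool [ 3.87 -0.28  0.75] w 43.2
turn [-0.    -0.001  0.002] rows>= 1 per [-0.     -0.0007  0.0019]
after-turn shift cm [ 0.86  0.07 -0.04] rows>= 1 per [ 0.86   0.071 -0.042]
```

apply_moves:
  increments: [-1, 0.4, 0, 0, 0, 0, 0, -1, 0.25, 0, 0, 0, 0, 0, -1, 0.1, 0, 0, 0, 0, 0, -1, 0, 0, 0, 0, 0, 0]

```text
time: 36.2
tcp_pos: [433.0, 146.2, 38.9]
ee_rot: [-137.1, 89.9, -124.9]
wrist_force: [1.2, -0.4, -3.2]
grip_width: 0.497
```

apply_moves:
  increments: [-1, 0.1, 0, 0, 0, 0, 0, -1, 0.1, 0, 0, 0, 0, 0, -1, 0, 0, 0, 0, 0, 0]

```text
time: 36.5
tcp_pos: [433.3, 146.2, 37.5]
ee_rot: [-161.1, 89.9, -149.0]
wrist_force: [-4.8, -1.9, 9.6]
grip_width: 0.498
```

Contact. Release, rise and check everything.

apply_moves:
  increments: [1, 0, 0, 0, 0, 0, 0, 1, 0, 0, 0, 0, 0, 0, 1, 0, 0, 0, 0, 0, 0, 1, 0, 0, 0, 0, 0, 0, 1, 0, 0, 0, 0, 0, 0, 1, -0.5, 0, 0, 0, 0, 0, 1, -1.5, 0, 0, 0, 0, 0, 1, -3, 0, 0, 0, 0, 0, 1, -3, 0, 0, 0, 0, 0, 1, -3, 0, 0, 0, 0, 0, 1, -2, 0, 0, 0, 0, 0, 1, 0, 0, 0, 0, 0, 0]

```text
time: 37.7
tcp_pos: [434.5, 147.0, 169.5]
ee_rot: [35.6, 89.8, 47.7]
wrist_force: [0.3, 1.1, -0.2]
grip_width: 0.999
```

```bash
python3 - <<'E'
from h import *
o=st()
for n in ('side','top'):
    c=cam(n); cv2.imwrite('pics/%s11.png'%n,c['img'][...,::-1])
E
```

```text
t 37.7 q [-78.8  -3.7  53.9 114.2   3.1  67.9  76. ] p [434.5 147.  169.5] tq_tool [ 0.02  -0.034  0.089] F_tool [0.2  0.96 0.56] w 86.9
```

View pics/side11.png

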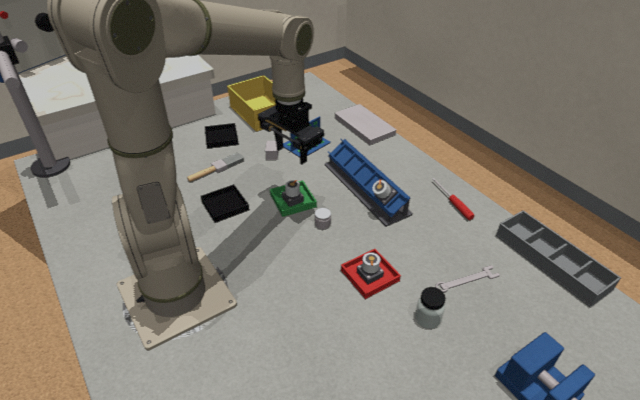

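View pics/top11.png

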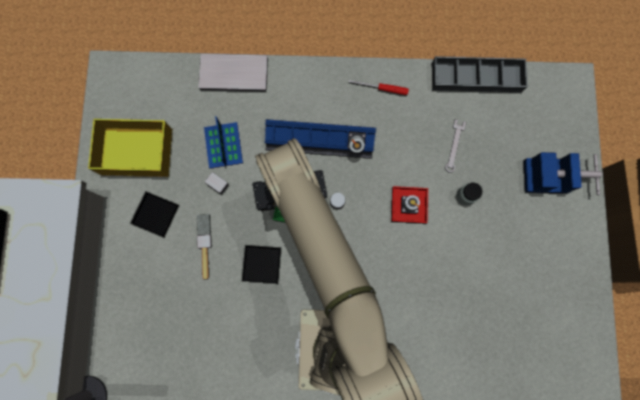

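Both rollers stand upright: red at side (371,264) and top (411,203), green at side (293,192). Roller 2 is in its nest at top (357,143), and the other objects are unmoved. I'll check the centring by casting the hub rays onto z ≈ 67 mm.

```bash
python3 - <<'E'
from h import *
s=dict(np.load('last_side.npz'));c=dict(np.load('last_top.npz'))
def on(c,uv,z):
    a,d=ray(c,uv); return a+d*(z-a[2])/d[2]
for nm,cc,box in (('red side',s,(355,385,245,285)),('red top',c,(395,425,190,220)),('green side',s,(280,305,172,205)),('nest2 top',c,(342,372,130,158))):
    print(nm,[(g[0].round(1),round(g[1],1),on(cc,g[0],109 if 'nest' in nm else 67).round(1)) for g in gold(cc,box)[:2]])
im=[cv2.resize(s['img'][y-30:y+30,x-35:x+35,::-1],None,fx=5.5,fy=5.5,interpolation=cv2.INTER_CUBIC) for x,y in ((371,267),(293,195))]
cv2.imwrite('pics/fin.png',np.hstack(im))
E
```

```text
red side [(array([371.1, 258.9]), np.float64(24.0), array([ 444.9, -219.1,   67. ]))]
red top [(array([412.7, 202.1]), np.float64(19.7), array([ 445.2, -218.7,   67. ]))]
green side []
nest2 top [(array([356.2, 144.8]), np.float64(20.9), array([609.7, -41.1, 109. ]))]
```

View pics/fin.png

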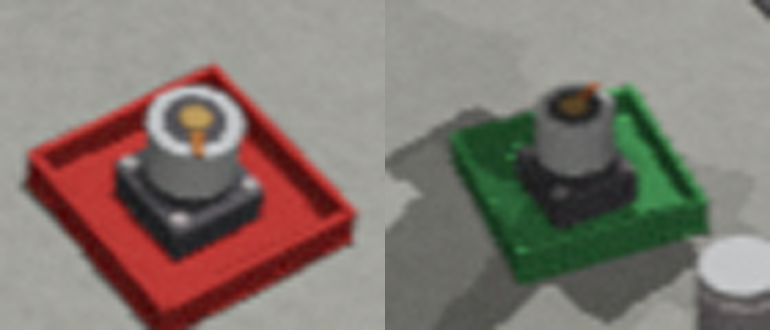

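Both rollers are flat on the tray floors and well centred. The red hub is at (445,−219) and the tray at (445,−217). Green was set down at (433,146), at its tray centre. The gripper is open and clear, so I'm handing in.

```bash
python3 -c "
from rig import r
print(r.hand_in())"
```

```text
the job is handed in; nothing more can be done
None
```

I turned all three wheels about 65° where they stood, moved two of the rollers and left the third. I handed the job in with the arm's clock at about 38 s of the 72 allowed. No verdict is reported.

| Nest | Torque while turning (N·m) | Finding | Where it is now |
|---|---|---|---|
| 1 | 0.35 to 0.37 | stiffest | red tray |
| 2 | 0.11 to 0.16 | middle | left in its nest |
| 0 | about 0.03 | freest | green tray |

The readings scatter by about 0.05 N·m. I therefore turned the nest 0 wheel a second time before lifting it, and the result was the same.

**Last checks:**
- **Red tray:** the roller's hub is within about 2 mm of the tray centre in both views, and it stands upright.
- **Green tray:** the arm hid the green tray from the top camera. In the side view the hub was in shadow, so the colour detection failed there. That placement rests on the arm's pose at release, within about 1 mm of the measured tray centre, and on the enlarged side view, where it stands flat and upright.
- **Nest 2:** the top view puts this hub within about 1 mm of where it started.
- **Everything else:** the other objects looked unmoved, by eye only. The gripper is open, and the forces read zero within noise.

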